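# Uncover the detector port and thread the alignment rod

### The job

On the optical table, first swing the orange dust cover of the inclined white detector head all the way round on its pin, to its stop, so that the port is clear. Then take the green-handled alignment rod out of its blue cradle and slide it through the upper and the lower yellow guide eye into the port until its handle rests on the upper eye; lower it gently all the way rather than letting it drop, and let go. Leave the loose things around undisturbed.

Things in the scene. Friction and masses are not known exactly. Their poses are not given: they have to be found in the camera images.
- port (a point): Mouth of the port: an 18 mm hole, 45 mm deep, ringed in brass, in the sloped white face. Origin: hole centre at the face's surface, 120 mm above the table. z: the common axis of port and both eyes, square to the face, outward (up, leaning 30 deg from vertical towards the robot's side); x points up the slope, y level across the face.
- head: The sloped white face, 200 mm up the slope, 240 mm across, 45 mm thick, on a grey pedestal. Origin and axes as the port's; in them the face spans x -90 to 110 mm, y -90 to 150 mm. A steel column (x -22 to 22, y -76 to -52, z 0 to 75 mm) carries the two eyes.
- upper_eye (a point): Upper guide eye: a yellow plate 12 mm thick, 44 mm wide in x, reaching from the column to y = 23 mm, with an 18 mm hole chamfered by 3 mm. Origin: hole centre at the plate's top surface, 87 mm from the port along the port's z. Same axes as the port.
- lower_eye (a point): Lower guide eye, same plate and hole: origin at the hole centre at its top surface, 50 mm from the port along the port's z. Same axes as the port.
- cover_pin (a point): The single pin on which the dust cover turns, at x 0, y 50, z 10 mm in the port's axes (top of the orange plate). Same axes as the port; the pin lies along z.
- cover_knob (a point): Red round knob, 22 mm diameter, 36 mm tall, standing square to the face on the tail of the orange cover, 85 mm from the pin. Origin on its axis, 20 mm above the orange plate (its top is 16 mm farther out). The cover is a 6 mm plate, 4 mm off the face: a 48 mm disc over the port, centred 50 mm from the pin, and the tail on the pin's other side. Turns with the cover; z stays square to the face.
- cover (a joint): Angle of the dust cover about its pin, rad (clockwise seen from outside the face): 0 is the disc centred over the port with the knob at the port's +y side; it grows as the knob swings up the slope (to the port's +x); the stop is at 1.6. It starts between 0 and 0.2, stays where it is left, and takes about 1 N at the knob.
- rod_grip (a point): Centre of the rod's flat green paddle handle: 16 mm thick in x, 44 mm wide in y, 60 mm long in z (z runs along the rod from tip to handle). Round steel shaft 12 mm thick, 125 mm long, coned over its last 9 mm; about 150 g in all. The handle's lower end, 30 mm from here, rests on the upper eye when home. It starts leaning in the cradle, z 30 deg from vertical, handle up, towards the robot's side.
- rod_tip (a point): Tip of the rod's shaft, 155 mm from the handle's centre. Same axes as rod_grip. Home, it is 38 mm below the port's mouth.
- cradle_foot (a point): The cradle: a blue V trough 100 mm long, 30 deg from vertical, on an aluminium base 130 x 80 mm, open on its far upper side (lift the rod out along its length or away from the trough). Origin: where the rod's tip stands on the foot plate, 30 mm above the table, level axes: in its x-z plane the trough leans towards -x at the top; y is level across.
- screwdriver: Bystander: loose screwdriver, 180 mm, lying. Origin on its underside.
- wrench: Bystander: loose wrench, 150 mm, lying. Origin on its underside.
- solvent: Bystander: white bottle with blue cap, 60 mm diameter, 130 mm tall. Origin at its underside.
- lens_jar: Bystander: amber jar, 60 mm diameter, 60 mm tall. Origin at its underside.
- post: Bystander: steel post on a 60 mm round foot, 75 mm tall. Origin at its underside.
- lens_mount: Bystander: black lens mount, 50 x 60 mm foot, 62 mm tall. Origin at its underside.
Mind the look-alikes: they are no part of the job. Of the things like the part that bears rod_grip, leave any that is purple; of the rest the larger one is meant.

How it is judged:
On the way, in this order (a step that is already met when the one before it is completed fails the run):
1. the dust cover has been swung round to its stop (past 1.3 rad), before the rod is taken up (value of joint cover above 1.3 rad and distance between rod_tip and cradle_foot below 0.03 m), for 0.1 s.
2. the rod has been lifted out of the cradle, its tip over 60 mm from the cradle's foot (distance between rod_tip and cradle_foot above 0.06 m), for 0.1 s.
3. the rod's tip is through the upper eye (x of rod_tip in the frame of port between -0.01 and 0.01 m and y of rod_tip in the frame of port between -0.01 and 0.01 m and z of rod_tip in the frame of port between -0.05 and 0.073 m), for 0.05 s.
4. the rod's tip is through the lower eye (x of rod_tip in the frame of port between -0.01 and 0.01 m and y of rod_tip in the frame of port between -0.01 and 0.01 m and z of rod_tip in the frame of port between -0.05 and 0.036 m), for 0.05 s.
At the end, for the whole second after the job is handed in: Cover past 1.3 rad. Rod at rest, released, through both eyes: tip at least 31 mm inside the port, within 10 mm of its axis, rod within 0.12 rad of that axis, handle centre within 45 mm of the upper eye's top centre. Bystanders within 30 mm of their starts (value of joint cover above 1.3 rad and x of rod_tip in the frame of port between -0.01 and 0.01 m and y of rod_tip in the frame of port between -0.01 and 0.01 m and z of rod_tip in the frame of port between -0.05 and -0.031 m and angle between the z axis of rod_tip and the z axis of port, either way round below 0.12 rad and linear speed of rod below 0.03 m/s and distance between rod_grip and upper_eye below 0.045 m); the robot touches nothing.
It fails at once if the rod is let drop: it moves faster than 0.45 m/s with its tip inside an eye or the port (x of rod_tip in the frame of port between -0.01 and 0.01 m and y of rod_tip in the frame of port between -0.01 and 0.01 m and z of rod_tip in the frame of port between -0.05 and 0.08 m and linear speed of rod above 0.45 m/s).
It fails at once if a loose bystander is pushed more than 30 mm (distance of any of screwdriver, wrench, solvent, lens_jar, post, lens_mount from where it was at the start of the episode above 0.03 m).
It also fails if it takes over 72 s, if anything falls off the work surface, if the arm or the gripper's body presses on something with over 40 N, if the wrist force passes 120 N, or if a joint passes its speed limit or range.

### The arm

A 6-joint arm with a two-finger parallel gripper is mounted at the origin on the work surface. World frame = base frame: x ahead of the robot, y to its left, z up, the work surface at z = 0. Lengths are in m, angles in rad, forces in N, time in s.
With the tool pointing down it reaches from about 0.35 to 0.975 m from the base axis. Payload 4.9 kg.
Tool frame: the origin (TCP) lies on the centre line of the jaws, within the pads' length; the fingertips stand 11 mm ahead of it and the grasp point (between the pads) lies 8 mm behind it; z points along the fingers, y is the direction in which the jaws open and shut (so a half turn about z gives the same grasp; the last joint's range is limited). The gripper opens to 85 mm and grips with 20 to 120 N. Pads are 22 mm wide; open, the fingers measure 114 mm over their backs; the gripper's body (76 mm by 85 mm) begins 54 mm behind the grasp point. The pads swing forward as they close: fully open they stand 13 mm farther back than shut.
Start: joints at [1.103, 0.053, 1.613, -0, 1.476, -0.119], TCP at [0.214, 0.587, 0.242] pointing down, gripper open.
Joint ranges: [-3.01, 3.01], [-1.01, 2.22], [0.06, 2.58], [-1.02, 4.17], [0.09, 2.62], [-3.14, 3.14]. Speed limits (rad/s): [2.57, 2.57, 3.14, 3.14, 3.14, 3.14].

### API

Orientations are given as a rotation vector (axis times angle).
In Python, from station import ctrl gives the robot as it stands.
- The arm moves only by the shell command python3 -m crank 'ROWS' [OPENING] [FORCE]. ROWS is JSON, a list of rows, each an object of numbers: "x", "y", "z": the shift along the tool's x, y, z as a fraction of full scale; "roll": the turn about the tool's z as a fraction of full scale. In form: [{"x": .., "y": .., "z": .., "roll": ..}, ...]. A call has 1 to 10 rows; each row shifts and turns the commanded pose from where the row before left it, along the tool's axes as they then stand; what a row does not reach is not made up. Full scale, the value 1, is 0.06 m for a shift and 0.12 rad for a turn. A row lasts 1/8 s, in which the tool goes at most 62.5 mm and 10.7 degrees, less where a joint would pass 70% of its speed; a pose out of reach is approached as far as the arm can. A call with a number of a shift or a turn outside -1 to 1 is refused whole. A call with a gripper value outside its range is refused whole. OPENING is the closure, from 0 (fully open) to 1 (shut), set as the call begins (- or left out, the last holds). The fingers move at their own pace and stop on an object; FORCE is the grip in N (left out, the last holds). Time passes only in rows, so rows that do not move let the fingers close. It gives the time, the measured TCP pose, the force and the opening at its end, in the units of the state.
- ctrl.get_obs(): the state, without advancing time (a new reading comes with each control period).
- ctrl.get_image(name): name is "scene" or "top"; returns a dict with "img" (400x640x3 uint8, red, green, blue), "K" (3x3 intrinsics, pixels), "rvec" (rotation vector, rad) and "tvec" (3), from world to camera coordinates, as OpenCV has them. Camera axes: x right, y down, z forward; pixel columns grow to the right and rows downward; lengths in m; the calibration is good to about 2 mm. A picture is of the moment at which its call begins. There is no depth.
- ctrl.finish_job(): hands the job in, once; it reports no verdict.
The state is a dict: "t": time; "q": joint angles; "dq": joint speeds; "effort": joint torques, N m; "tool_pos": TCP position; "tool_rot": TCP orientation; "contact_force": force on the tool from outside, world axes, zero at the start; "wrist_torque": the same for the moment, N m; "opening": finger opening in m.
Only numpy, scipy, OpenCV 4.12 (cv2) and the standard library are available. Lean on these libraries where they do the work, as an engineer would, in place of code of your own. Each camera call takes 0.05 s, during which the arm holds its last target.

## Working session

There is one attempt and no reset: what is moved stays moved. The work goes in short steps, Python scripts to look and compute and a shell command to move; the robot and the scene stay as the last step left them, time stands still between calls to the robot, and variables do not carry over. Pictures are saved under pics/ and viewed, and the job is handed in when it is done.

```bash
ls; mkdir -p pics; python3 - <<'E'
from station import ctrl
import cv2,numpy as np
o=ctrl.get_obs();print({k:np.round(v,4) for k,v in o.items()})
for n in("scene","top"):
    d=ctrl.get_image(n);cv2.imwrite(f"pics/{n}0.png",d["img"][:,:,::-1]);print(n,d["K"],d["rvec"],d["tvec"])
    R=cv2.Rodrigues(np.array(d["rvec"]))[0];print(-R.T@d["tvec"],R)
E
```

```text
pics
{'t': np.float64(0.0), 'q': array([ 1.103 ,  0.0534,  1.6143,  0.    ,  1.476 , -0.119 ]), 'dq': array([-0.0006,  0.0009,  0.0005, -0.0013,  0.    , -0.0003]), 'effort': array([-2.80000e-03, -3.93665e+01, -3.70186e+01, -3.00000e-04,
        6.80000e-03, -0.00000e+00]), 'tool_pos': array([0.2133, 0.5868, 0.2411]), 'tool_rot': array([-5.4500e-01, -3.0934e+00,  3.0000e-03]), 'contact_force': array([ 0.0083, -0.5562,  0.0126]), 'wrist_torque': array([ 0.0254, -0.0589, -0.0045]), 'opening': np.float64(0.0857)}
scene [[372.44269409   0.         313.73157504]
 [  0.         372.44269409 195.23268545]
 [  0.           0.           1.        ]] [ 1.05266121  2.46625246 -0.98669368] [ 0.37029771 -0.17006825  1.37677434]
[1.0230589  0.48042897 0.88548839] [[-0.6938471   0.72008606 -0.00722931]
 [ 0.52636116  0.50027905 -0.68750621]
 [-0.49144697 -0.48082942 -0.72614251]]
top [[383.35525845   0.         321.47278328]
 [  0.         383.35525845 192.82810251]
 [  0.           0.           1.        ]] [ 2.17832506 -2.17745425  0.0456383 ] [0.00343567 0.5038691  1.25414086]
[ 0.42230008 -0.02477186  1.28367214] [[ 1.11777320e-03 -9.99749874e-01 -2.23369818e-02]
 [-9.97935948e-01  3.19013558e-04 -6.42163671e-02]
 [ 6.42074307e-02  2.23626565e-02 -9.97685981e-01]]
```

View pics/scene0.png

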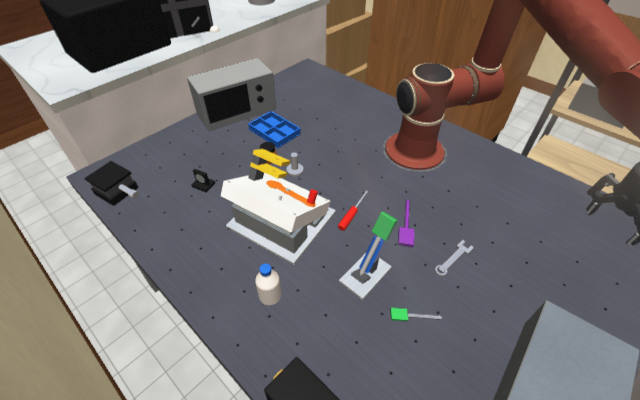

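View pics/top0.png

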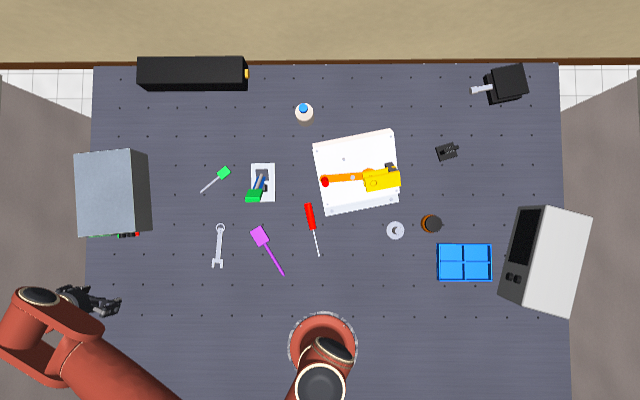

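```bash
cat > h.py <<'E'
import cv2,numpy as np
from station import ctrl
def cam(n):
    d=ctrl.get_image(n);return d
def crop(d,x0,y0,x1,y1,s,name):
    im=d["img"][y0:y1,x0:x1,::-1];im=cv2.resize(im,None,fx=s,fy=s,interpolation=cv2.INTER_CUBIC)
    for x in range((x0+9)//10*10,x1,10):
        cv2.line(im,((x-x0)*s,0),((x-x0)*s,6 if x%50 else 14),(0,255,255),1)
        if x%20==0: cv2.putText(im,str(x),((x-x0)*s,20),0,.35,(0,255,255),1)
    for y in range((y0+9)//10*10,y1,10):
        cv2.line(im,(0,(y-y0)*s),(6,(y-y0)*s),(0,255,255),1)
        if y%20==0: cv2.putText(im,str(y),(8,(y-y0)*s+4),0,.35,(0,255,255),1)
    cv2.imwrite("pics/"+name,im)
def proj(d,P):
    return cv2.projectPoints(np.atleast_2d(np.array(P,float)),np.array(d["rvec"]),np.array(d["tvec"]),np.array(d["K"]),None)[0][:,0]
E
python3 - <<'E'
from h import *
d=cam("scene");crop(d,215,140,345,260,6,"s1.png");crop(d,335,195,435,305,5,"s2.png")
d=cam("top");crop(d,305,120,415,220,7,"t1.png");crop(d,235,150,295,210,9,"t2.png")
E
```

```text
(no output)
```

View pics/s1.png

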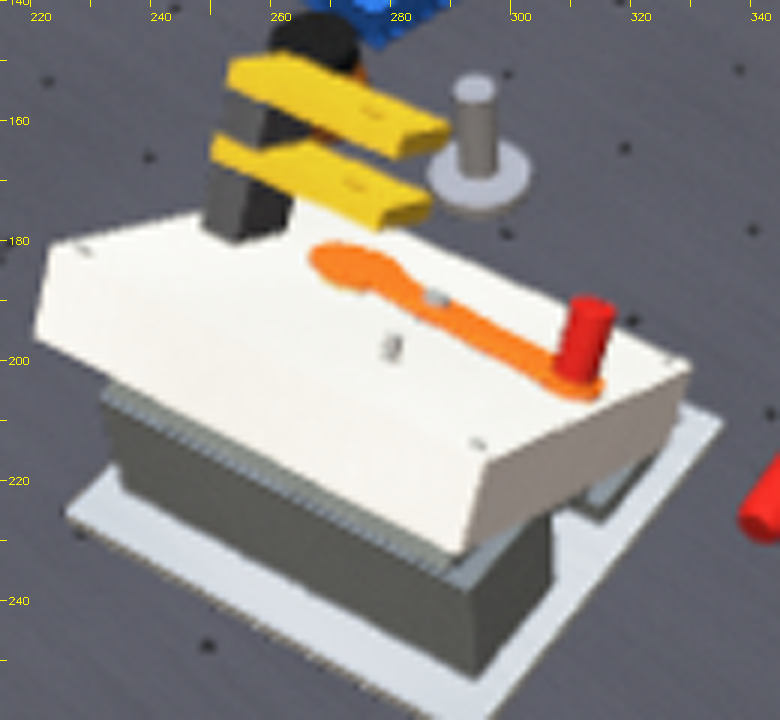

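View pics/t1.png

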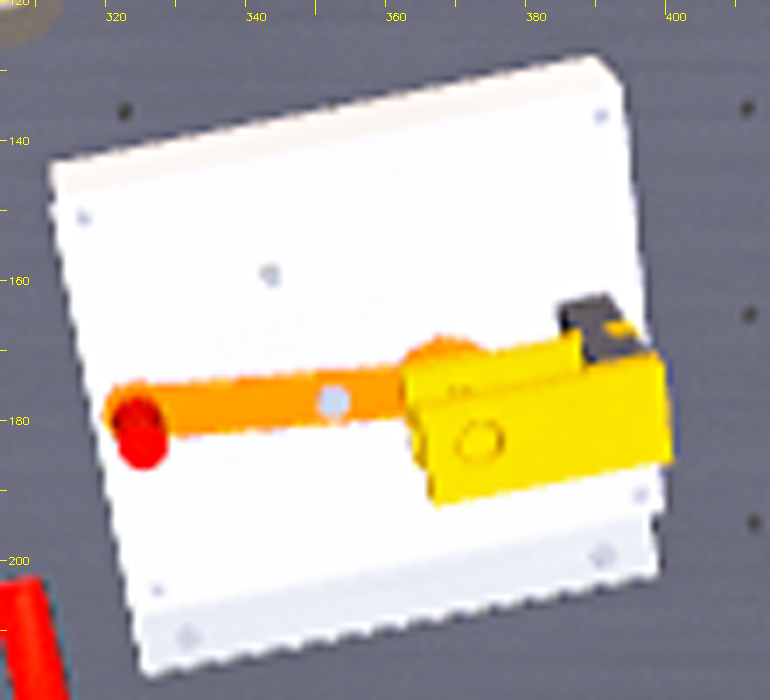

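View pics/s2.png

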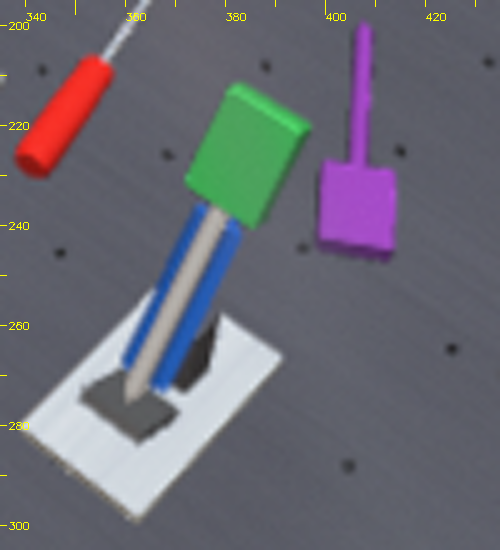

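View pics/t2.png

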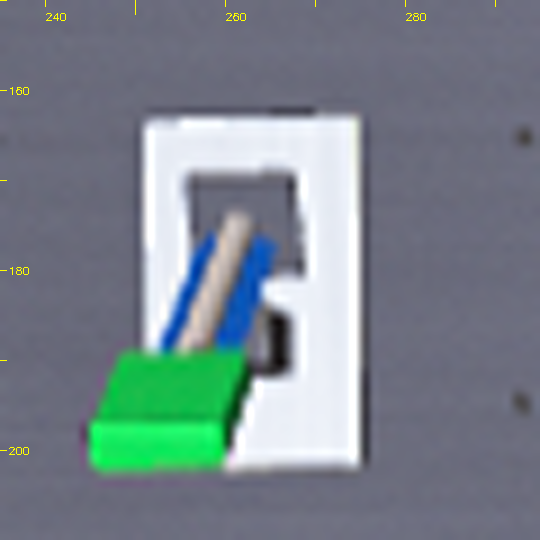

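```bash
cat > fit.py <<'E'
from h import *
from scipy.optimize import least_squares
def rz(a):
    c,s=np.cos(a),np.sin(a);return np.array([[c,-s,0],[s,c,0],[0,0,1]])
T=np.array([[.8660254,0,-.5],[0,1,0],[.5,0,.8660254]])
if __name__=="__main__":
    S=cam("scene");P=cam("top")
    H=[('s',(110,-90,0),223.5,181),('s',(110,150,0),296,217),('s',(-90,150,0),329.5,202),('s',(-22,23,87),289.3,160.3),('s',(22,23,87),282,162.5),('s',(0,50,10),286,189.5),
    ('t',(110,-90,0),393.5,131.5),('t',(110,150,0),314,147.5),('t',(-90,150,0),321.5,207),('t',(0,0,87),372,183),('t',(0,50,10),351,177.5),('t',(-22,23,87),366.7,192),('t',(22,23,87),363.3,177.5)]
    def res(p):
        r=[]
        for n,l,u,v in H:
            w=p[:3]*[1,1,1]+rz(p[3])@T@(np.array(l)/1000)
            r+=list(proj(S if n=='s' else P,w)[0]-[u,v])
        return np.array(r)
    for fixz in (0,1):
        f=(lambda p:np.r_[res(p),1000*(p[2]-.12)]) if fixz else res
        s=least_squares(f,[.45,-.1,.12,.1],loss='soft_l1');print("head",s.x.round(4));
    print(res(s.x).reshape(-1,2).round(1).tolist())
    h=s.x
    # knob
    K=[('s',313.5,191),('t',325.2,183.5)]
    def rk(p):
        w=h[:3]+rz(h[3])@T@np.array([.085*np.sin(p[0]),.05+.085*np.cos(p[0]),.046])
        return np.concatenate([proj(S if n=='s' else P,w)[0]-[u,v] for n,u,v in K])
    k=least_squares(rk,[0.1]);print("knob",k.x,rk(k.x))
    Rr=[('s',(8,-22,30),380,214),('s',(8,22,30),393.7,222),('s',(8,22,-30),384,240),('s',(8,-22,-30),370,231),('s',(0,0,-153),362,274.5),
     ('t',(8,22,-30),248.5,189),('t',(8,-22,-30),262.5,189),('t',(8,-22,30),260,197),('t',(8,22,30),245,197),('t',(-8,22,30),245,202),('t',(-8,-22,30),260,202),('t',(0,0,-153),261.5,174)]
    def rr(p):
        r=[]
        for n,l,u,v in Rr:
            w=p[:3]+rz(p[3])@T@(np.array(l)/1000)
            r+=list(proj(S if n=='s' else P,w)[0]-[u,v])
        return np.array(r)
    s=least_squares(rr,[.5,.2,.165,0],loss='soft_l1');print("rod",s.x.round(4));print(rr(s.x).reshape(-1,2).round(1).tolist())
    print("tip",s.x[:3]-.155*(rz(s.x[3])@T)[:,2])
    # base corners on top view
    C=[('t',(251,163.3)),('t',(275,163)),('t',(275.5,201.7)),('s',(337,280)),('s',(362,299)),('s',(389.5,266.5))]
    for n,uv in C:
        d=S if n=='s' else P
        R=cv2.Rodrigues(np.array(d["rvec"]))[0];c=-R.T@d["tvec"];r=R.T@np.linalg.inv(d["K"])@np.r_[uv,1];print(n,uv,(c+r*(0.008-c[2])/r[2]).round(4))
E
python3 fit.py
```

```text
head [ 0.562  -0.1382  0.1184  0.1913]
head [ 0.5622 -0.1377  0.1197  0.1913]
[[-0.2, -0.4], [-0.8, -0.2], [0.7, -1.2], [0.9, 0.2], [-0.3, -0.3], [1.3, 0.5], [-0.7, 0.0], [-1.9, -0.2], [2.4, -0.6], [0.7, 0.3], [0.5, -1.5], [-1.0, -0.3], [0.5, 0.4]]
knob [0.11804314] [ 0.3965767  -0.36191862 -0.71986857 -0.2831213 ]
rod [0.4882 0.1989 0.1589 0.0245]
[[-0.3, -2.0], [1.0, -0.7], [0.6, 1.7], [0.2, 1.2], [-1.7, 0.0], [-0.2, -0.6], [0.4, -1.0], [-0.2, 0.1], [-0.4, 0.4], [0.3, 0.4], [0.4, 0.0], [0.4, 0.3]]
tip [0.56562769 0.20080089 0.02465556]
t (251, 163.3) [0.6041 0.2412 0.008 ]
t (275, 163) [0.6049 0.1602 0.008 ]
t (275.5, 201.7) [0.4748 0.1573 0.008 ]
s (337, 280) [0.6107 0.1605 0.008 ]
s (362, 299) [0.6078 0.2434 0.008 ]
s (389.5, 266.5) [0.4798 0.2367 0.008 ]
```

```bash
cat > ov.py <<'E'
from fit import *
def drawbox(im,d,p,lo,hi,x0,y0,s,col):
    lo=np.array(lo)/1000;hi=np.array(hi)/1000
    c=np.array([[(lo,hi)[(i>>k)&1][k] for k in range(3)] for i in range(8)])
    w=p[:3]+(rz(p[3])@T@c.T).T
    q=(proj(d,w)-[x0,y0]+0.5)*s
    for i in range(8):
        for k in range(3):
            j=i^(1<<k)
            if j>i: cv2.line(im,tuple(q[i].astype(int)),tuple(q[j].astype(int)),col,1)
def ov(n,x0,y0,x1,y1,s,boxes,name,d=None):
    d=d or cam(n)
    im=cv2.resize(d["img"][y0:y1,x0:x1,::-1],None,fx=s,fy=s,interpolation=cv2.INTER_CUBIC)
    for p,lo,hi,c in boxes: drawbox(im,d,p,lo,hi,x0,y0,s,c)
    cv2.imwrite("pics/"+name,im)
E
python3 - <<'E'
from ov import *
h=np.array([.562,-.138,.12,.1913]);r=np.array([.4882,.1985,.1612,.03])
B=[(h,(-90,-90,-45),(110,150,0),(0,200,0)),(h,(-22,-76,75),(22,23,87),(255,0,0)),(h,(-22,-76,38),(22,23,50),(255,0,0)),(h,(-2,48,0),(2,52,10),(255,0,255)),
(r,(-8,-22,-30),(8,22,30),(0,0,255)),(r,(-6,-6,-155),(6,6,-30),(255,0,255))]
ov("scene",215,140,345,260,6,B,"os1.png");ov("scene",335,195,435,305,5,B,"os2.png")
ov("top",305,120,415,220,7,B,"ot1.png");ov("top",235,150,295,210,9,B,"ot2.png")
a=cv2.imread("pics/os2.png");b=cv2.imread("pics/ot2.png")
cv2.imwrite("pics/o2.png",np.hstack([cv2.resize(a,(400,440)),cv2.resize(b,(400,440))]))
E
```

```text
(no output)
```

View pics/os1.png

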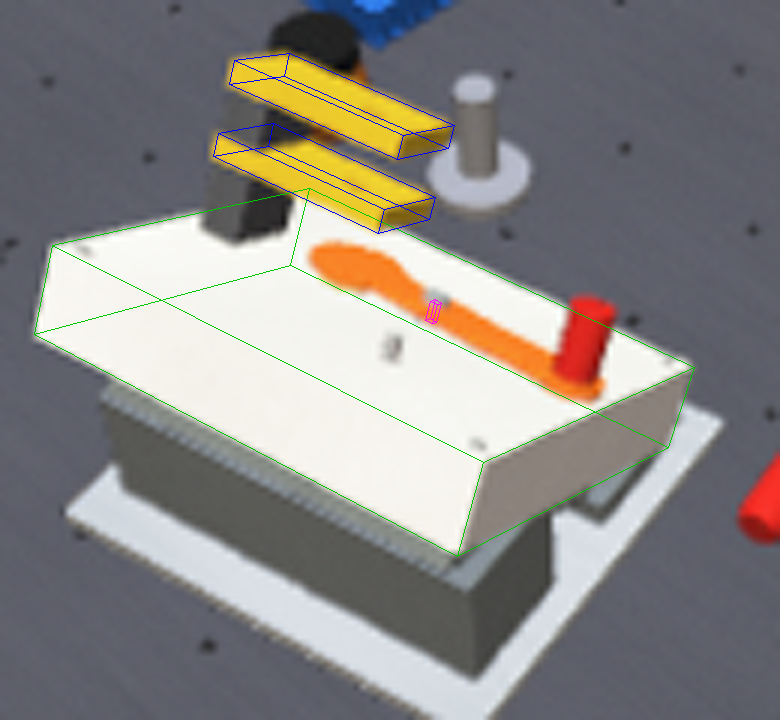

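View pics/ot1.png

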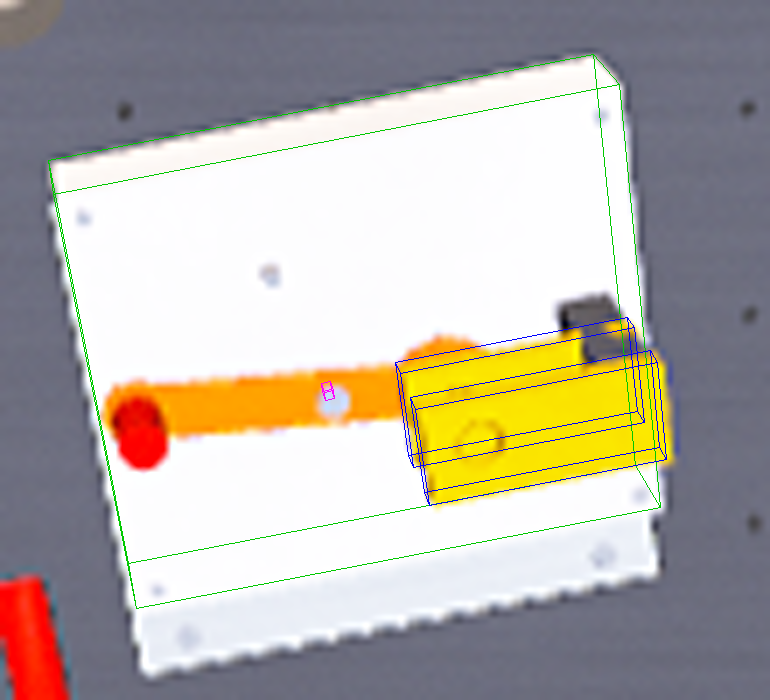

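View pics/o2.png

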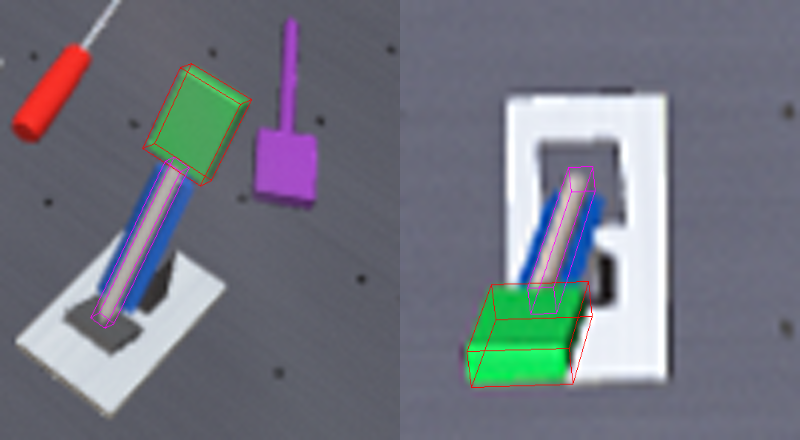

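```bash
cat > plan.py <<'E'
from fit import *
from scipy.spatial.transform import Rotation as Ro
HP=np.array([.5615,-.139,.12,.19]);RP=np.array([.4882,.1985,.1612,.03])
def port(l): return HP[:3]+rz(HP[3])@T@(np.array(l)/1000)
def state():
    o=ctrl.get_obs();R=Ro.from_rotvec(o["tool_rot"]).as_matrix()
    return o,np.array(o["tool_pos"]),R,np.degrees(np.arctan2(R[1,1],R[0,1]))
def delta(tcp,name=""):
    o,p,R,yaw=state()
    print(name,"delta units tool xyz",(R.T@(np.array(tcp)-p)/.06).round(3),"tgt",np.round(tcp,4),"yaw",yaw.round(2))
def knob(a,z=38): return port([85*np.sin(a),50+85*np.cos(a),z])
E
python3 - <<'E'
from plan import *
print(knob(.118),knob(1.58),port([0,0,87]))
E
python3 -m crank '[{"z":-1,"roll":-1},{"z":-0.5,"roll":-1},{"roll":-1},{"roll":-1},{"roll":-0.5}]' 0.4
python3 - <<'E'
from plan import *
delta(knob(.118)-[0,0,.008]+[0,0,.1],"above knob")
print(state()[0]["opening"])
E
```

```text
[ 0.52596774 -0.00896153  0.15791234] [ 0.60583111 -0.08035461  0.19540717] [ 0.51878282 -0.14721536  0.19534421]
above knob delta units tool xyz [-8.289 -7.561 -0.127] tgt [ 0.526  -0.009   0.2499] yaw 70.02
0.08510097569395515validation failed for argument at $[0]...
```

```bash
python3 -m crank '[{"x":0,"y":0,"z":-1,"roll":-1},{"x":0,"y":0,"z":-0.5,"roll":-1},{"x":0,"y":0,"z":0,"roll":-1},{"x":0,"y":0,"z":0,"roll":-1},{"x":0,"y":0,"z":0,"roll":-0.5}]' 0.4
python3 - <<'E'
from plan import *
delta(knob(.118)-[0,0,.008]+[0,0,.1],"above knob")
print(state()[0]["opening"])
E
```

```text
t: 1.12
tool_pos: [0.2136, 0.5874, 0.3325]
tool_rot: [-0.303, 3.127, 0.0]
contact_force: [0.3, 0.4, -0.5]
opening: 0.0511
above knob delta units tool xyz [ -3.197 -10.755   1.374] tgt [ 0.526  -0.009   0.2499] yaw 101.09
0.051111682841324536
```

```bash
python3 -m crank '[{"x":-0.3,"y":-0.9,"z":0,"roll":0},{"x":-0.3,"y":-0.9,"z":0,"roll":0},{"x":-0.3,"y":-0.9,"z":0,"roll":0},{"x":-0.3,"y":-0.9,"z":0,"roll":0},{"x":-0.3,"y":-0.9,"z":0,"roll":0},{"x":-0.3,"y":-0.9,"z":0,"roll":0},{"x":-0.3,"y":-0.9,"z":0,"roll":0},{"x":-0.3,"y":-0.9,"z":0,"roll":0},{"x":-0.3,"y":-0.9,"z":0,"roll":0},{"x":-0.3,"y":-0.9,"z":0,"roll":0}]'
python3 - <<'E'
from plan import *
delta(knob(.118)-[0,0,.008],"knob")
E
```

```text
t: 2.38
tool_pos: [0.4936, 0.0896, 0.3327]
tool_rot: [-0.3, 3.126, 0.0]
contact_force: [0.5, 0.3, 0.0]
opening: 0.051
knob delta units tool xyz [-0.215 -1.716  3.047] tgt [ 0.526  -0.009   0.1499] yaw 100.95
```

```bash
python3 -m crank '[{"x":-0.1,"y":-0.9,"z":0,"roll":0},{"x":-0.1,"y":-0.8,"z":0.6,"roll":0},{"x":0,"y":0,"z":0.8,"roll":0},{"x":0,"y":0,"z":0.6,"roll":0},{"x":0,"y":0,"z":0,"roll":0}]'
python3 - <<'E'
from plan import *
delta(knob(.118)-[0,0,.008],"knob")
d=cam("scene");crop(d,245,120,345,220,6,"s3.png");d=cam("top");crop(d,285,140,385,220,6,"t3.png")
E
```

```text
t: 3.0
tool_pos: [0.5219, -0.0063, 0.2087]
tool_rot: [0.299, -3.12, -0.003]
contact_force: [-0.2, 0.6, 0.7]
opening: 0.0513
knob delta units tool xyz [-0.064 -0.058  0.979] tgt [ 0.526  -0.009   0.1499] yaw 100.93
```

View pics/s3.png

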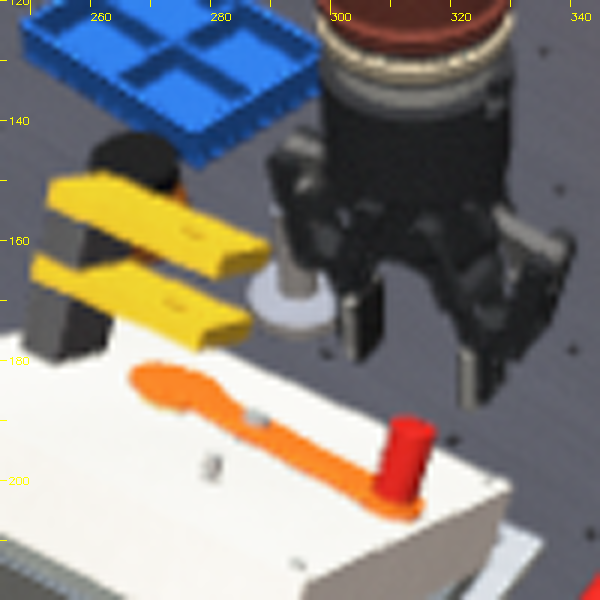

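View pics/t3.png

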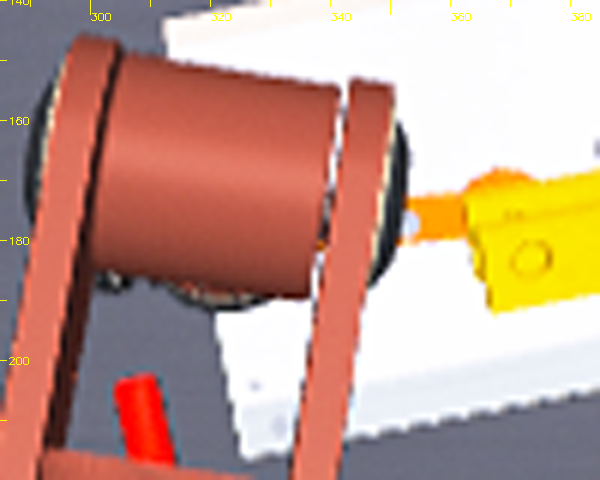

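```bash
python3 -m crank '[{"x":-0.06,"y":-0.06,"z":0.5,"roll":0},{"x":0,"y":0,"z":0.45,"roll":0},{"x":0,"y":0,"z":0,"roll":0}]'
python3 - <<'E'
from plan import *
delta(knob(.118)-[0,0,.008],"knob")
d=cam("scene");crop(d,245,120,345,220,6,"s4.png")
E
```

```text
t: 3.48
tool_pos: [0.5282, -0.0091, 0.1556]
tool_rot: [0.3, -3.127, -0.0]
contact_force: [0.3, -0.3, 0.5]
opening: 0.0514
knob delta units tool xyz [0.037 0.009 0.095] tgt [ 0.526  -0.009   0.1499] yaw 100.97
```

View pics/s4.png

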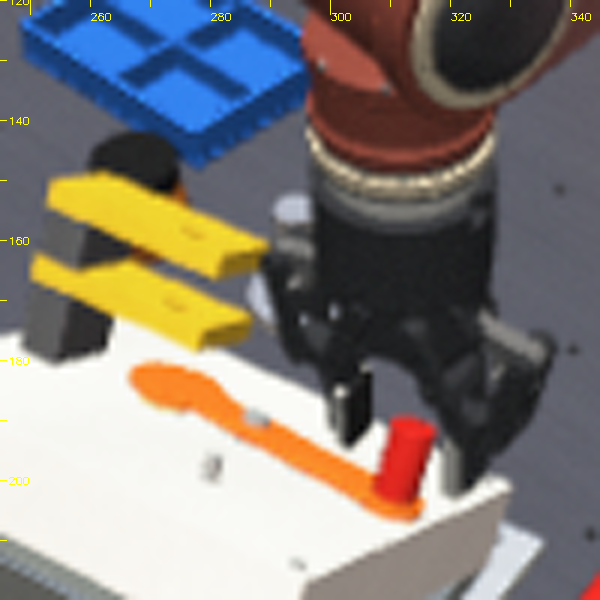

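```bash
python3 -m crank '[{"x":0.03,"y":0,"z":0.06,"roll":0},{"x":0,"y":0,"z":0,"roll":0},{"x":0,"y":0,"z":0,"roll":0},{"x":0,"y":0,"z":0,"roll":0}]' 0.9 20
python3 - <<'E'
from plan import *
d=cam("scene");crop(d,245,120,345,220,6,"s5.png")
E
```

```text
t: 4.03
tool_pos: [0.5273, -0.0101, 0.1533]
tool_rot: [-0.3, 3.126, -0.002]
contact_force: [-2.8, -2.6, 5.3]
opening: 0.0212
```

View pics/s5.png

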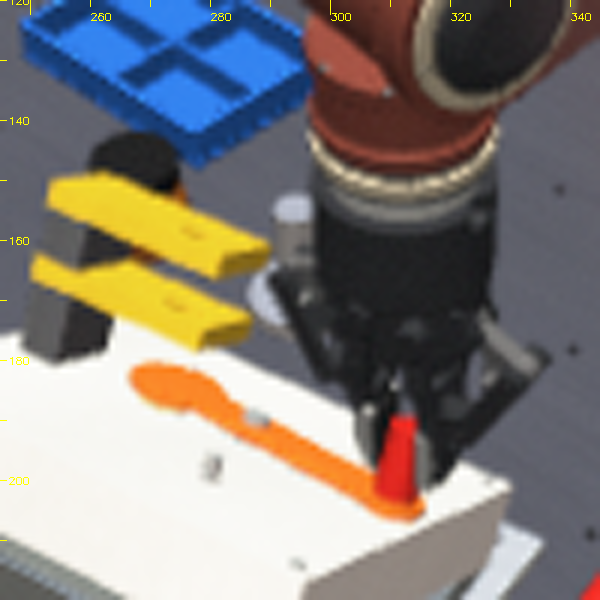

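```bash
python3 - <<'E'
from plan import *
o,p,R,y=state()
a=np.linspace(.12,1.6,21)
k=np.array([knob(t) for t in a]);d=np.diff(k,axis=0)@R/.06
print(d.round(3))
E
```

```text
[[-0.09  -0.017 -0.052]
 [-0.088 -0.024 -0.051]
 [-0.087 -0.032 -0.05 ]
 [-0.084 -0.039 -0.048]
 [-0.082 -0.046 -0.047]
 [-0.078 -0.053 -0.045]
 [-0.075 -0.059 -0.043]
 [-0.071 -0.066 -0.041]
 [-0.066 -0.072 -0.038]
 [-0.062 -0.077 -0.035]
 [-0.057 -0.082 -0.032]
 [-0.051 -0.087 -0.029]
 [-0.045 -0.091 -0.026]
 [-0.04  -0.094 -0.023]
 [-0.033 -0.097 -0.019]
 [-0.027 -0.1   -0.015]
 [-0.021 -0.102 -0.012]
 [-0.014 -0.104 -0.008]
 [-0.007 -0.104 -0.004]
 [-0.001 -0.105 -0.   ]]
```

```bash
python3 -m crank '[{"x":-0.09,"y":-0.017,"z":-0.052,"roll":0},{"x":-0.088,"y":-0.024,"z":-0.051,"roll":0},{"x":-0.087,"y":-0.032,"z":-0.05,"roll":0},{"x":-0.084,"y":-0.039,"z":-0.048,"roll":0},{"x":-0.082,"y":-0.046,"z":-0.047,"roll":0},{"x":-0.078,"y":-0.053,"z":-0.045,"roll":0},{"x":0,"y":0,"z":0,"roll":0}]'
python3 - <<'E'
from plan import *
d=cam("scene");crop(d,245,120,345,220,6,"s6.png")
E
```

```text
t: 4.95
tool_pos: [0.559, -0.0141, 0.1706]
tool_rot: [-0.3, 3.127, 0.008]
contact_force: [-2.9, 5.1, 7.0]
opening: 0.0211
```

View pics/s6.png

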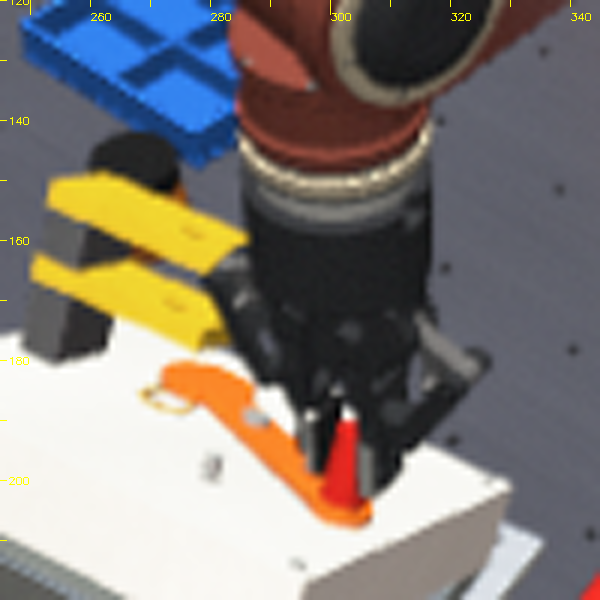

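```bash
python3 -m crank '[{"x":-0.075,"y":-0.059,"z":-0.043,"roll":0},{"x":-0.071,"y":-0.066,"z":-0.041,"roll":0},{"x":-0.066,"y":-0.072,"z":-0.038,"roll":0},{"x":-0.062,"y":-0.077,"z":-0.035,"roll":0},{"x":-0.057,"y":-0.082,"z":-0.032,"roll":0},{"x":-0.051,"y":-0.087,"z":-0.029,"roll":0},{"x":-0.045,"y":-0.091,"z":-0.026,"roll":0},{"x":0,"y":0,"z":0,"roll":0}]'
python3 -m crank '[{"x":-0.04,"y":-0.094,"z":-0.023,"roll":0},{"x":-0.033,"y":-0.097,"z":-0.019,"roll":0},{"x":-0.027,"y":-0.1,"z":-0.015,"roll":0},{"x":-0.021,"y":-0.102,"z":-0.012,"roll":0},{"x":-0.014,"y":-0.104,"z":-0.008,"roll":0},{"x":-0.007,"y":-0.104,"z":-0.004,"roll":0},{"x":0,"y":-0.09,"z":0,"roll":0},{"x":0,"y":0,"z":0,"roll":0}]'
python3 - <<'E'
from plan import *
d=cam("scene");crop(d,245,120,345,220,6,"s7.png")
E
```

```text
t: 6.0
tool_pos: [0.5956, -0.0387, 0.1889]
tool_rot: [-0.299, 3.111, 0.012]
contact_force: [9.9, 13.2, 8.8]
opening: 0.0211
t: 7.0
tool_pos: [0.6094, -0.0807, 0.1918]
tool_rot: [-0.298, 3.118, 0.004]
contact_force: [5.2, 3.7, 4.7]
opening: 0.0209
```

View pics/s7.png

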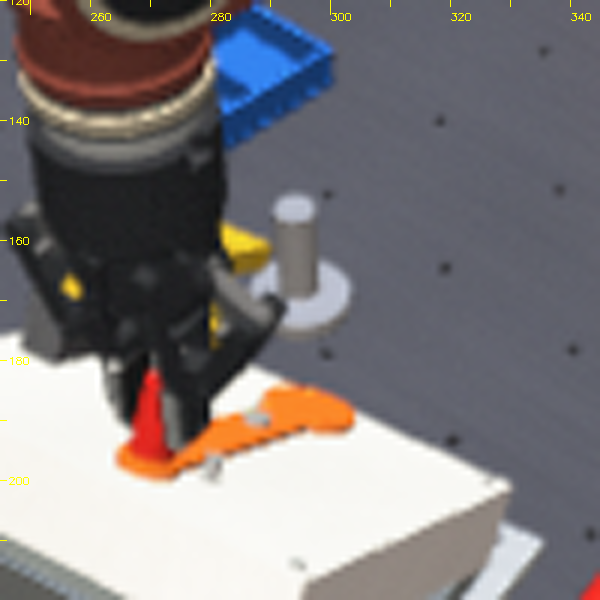

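```bash
python3 -m crank '[{"x":0,"y":-0.05,"z":0,"roll":0},{"x":0,"y":-0.04,"z":0,"roll":0},{"x":0,"y":0,"z":0,"roll":0}]'
python3 - <<'E'
from plan import *
d=cam("scene");crop(d,245,120,345,220,6,"s8.png")
E
```

```text
t: 7.42
tool_pos: [0.6095, -0.0828, 0.1916]
tool_rot: [-0.301, 3.12, 0.014]
contact_force: [1.2, 13.7, 8.6]
opening: 0.0209
```

View pics/s8.png

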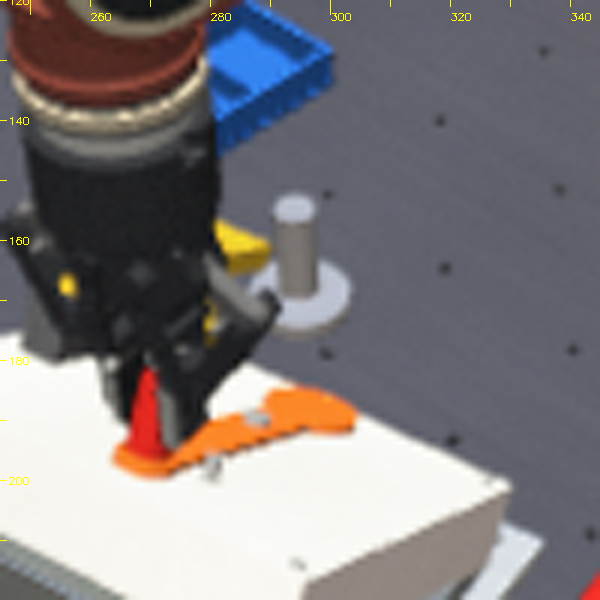

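```bash
python3 -m crank '[{"x":0,"y":0.05,"z":0,"roll":0},{"x":0,"y":0,"z":0,"roll":0},{"x":0,"y":0,"z":0,"roll":0},{"x":0,"y":0,"z":-0.5,"roll":0},{"x":0,"y":0,"z":-1,"roll":0},{"x":0,"y":0.5,"z":-0.8,"roll":0},{"x":0.5,"y":0.8,"z":0,"roll":0},{"x":0.5,"y":0.8,"z":0,"roll":0}]' 0.4
python3 - <<'E'
from plan import *
d=cam("scene");crop(d,245,120,345,220,6,"s9.png");d=cam("top");crop(d,235,120,405,220,4,"t9.png")
delta(RP[:3]+[0,0,-.008+.1])
E
```

```text
t: 8.48
tool_pos: [0.5234, 0.0285, 0.3275]
tool_rot: [-0.297, 3.126, -0.0]
contact_force: [0.5, 1.5, 0.8]
opening: 0.0515
 delta units tool xyz [0.004 2.852 1.23 ] tgt [0.4882 0.1985 0.2532] yaw 101.15
```

View pics/s9.png

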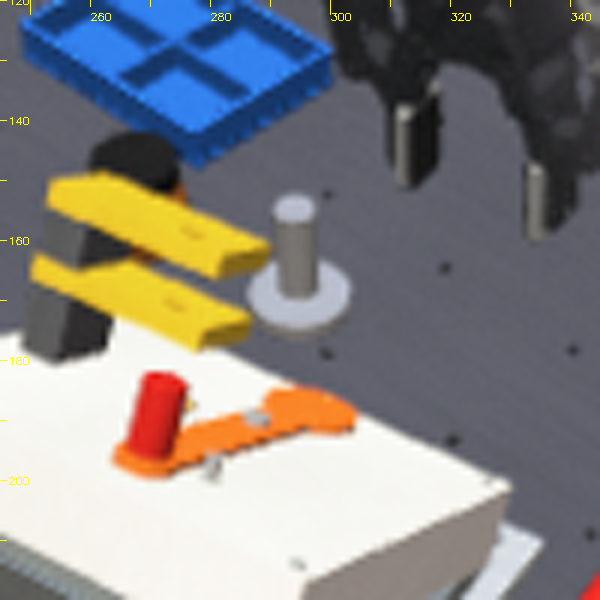

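View pics/t9.png

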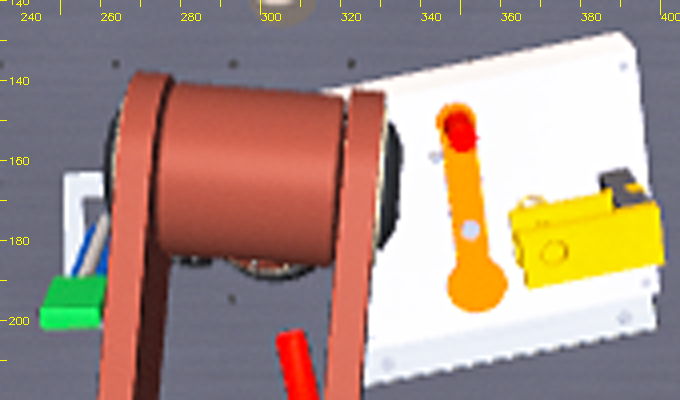

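```bash
python3 -m crank '[{"x":0,"y":0.9,"z":0,"roll":0.7},{"x":0,"y":0.9,"z":0.3,"roll":0.67},{"x":0,"y":0.8,"z":0.3,"roll":0},{"x":0,"y":0,"z":0,"roll":0}]' 0.1
python3 - <<'E'
from plan import *
RP=np.array([.4882,.1985,.1612,.03])
g=RP[:3]+.006*(rz(.03)@T)[:,2]
delta(g-[0,0,.008])
d=cam("scene");crop(d,325,150,425,250,6,"s10.png")
E
```

```text
t: 9.07
tool_pos: [0.5057, 0.1845, 0.2882]
tool_rot: [0.048, -3.137, 0.001]
contact_force: [-0.2, 0.0, 0.5]
opening: 0.0767
 delta units tool xyz [0.325 0.244 2.165] tgt [0.4852 0.1984 0.1584] yaw 91.75
```

View pics/s10.png

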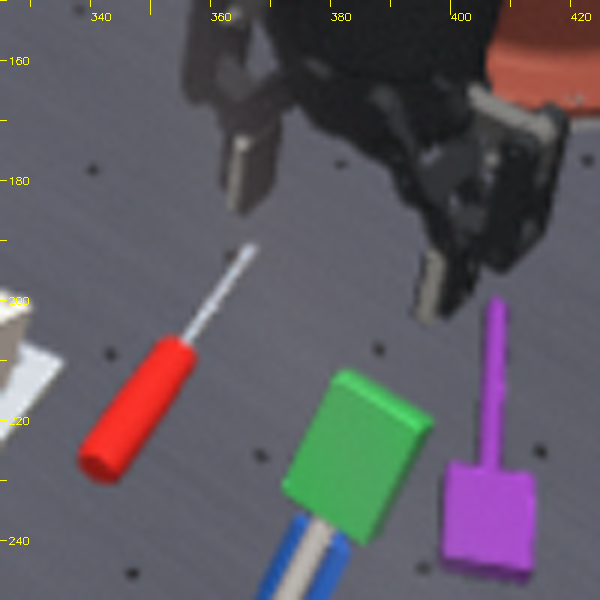

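```bash
python3 -m crank '[{"x":0.32,"y":0.24,"z":0,"roll":0},{"x":0,"y":0,"z":0.8,"roll":0},{"x":0,"y":0,"z":0.3,"roll":0},{"x":0,"y":0,"z":0,"roll":0}]' 
python3 - <<'E'
from plan import *
RP=np.array([.4882,.1985,.1612,.03])
g=RP[:3]+.006*(rz(.03)@T)[:,2]
delta(g-[0,0,.008])
d=cam("scene");crop(d,325,150,425,250,6,"s11.png")
E
```

```text
t: 9.62
tool_pos: [0.4862, 0.1959, 0.2235]
tool_rot: [0.041, -3.138, 0.001]
contact_force: [0.1, 0.4, 0.3]
opening: 0.0768
 delta units tool xyz [0.013 0.043 1.085] tgt [0.4852 0.1984 0.1584] yaw 91.48
```

View pics/s11.png

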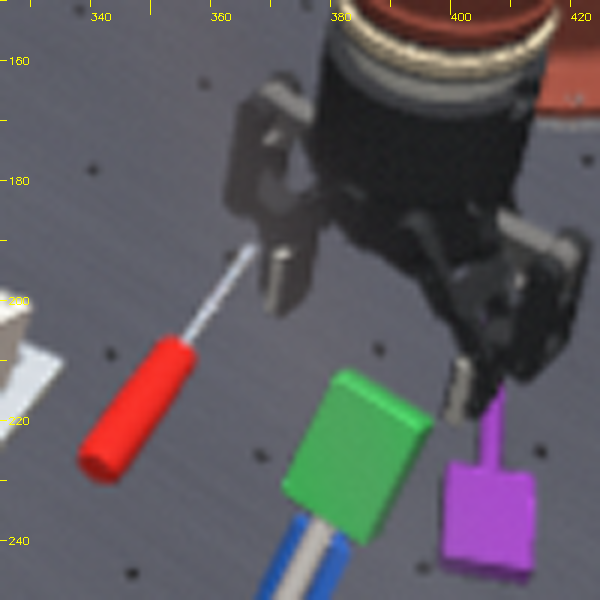

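```bash
python3 -m crank '[{"x":0.01,"y":0.04,"z":0.4,"roll":0},{"x":0,"y":0,"z":0.4,"roll":0},{"x":0,"y":0,"z":0.26,"roll":0},{"x":0,"y":0,"z":0,"roll":0}]' 
python3 - <<'E'
from plan import *
d=cam("scene");crop(d,325,170,425,270,6,"s12.png")
E
```

```text
t: 10.18
tool_pos: [0.4864, 0.1987, 0.161]
tool_rot: [0.042, -3.14, 0.0]
contact_force: [0.1, -0.3, -0.5]
opening: 0.0771
```

View pics/s12.png

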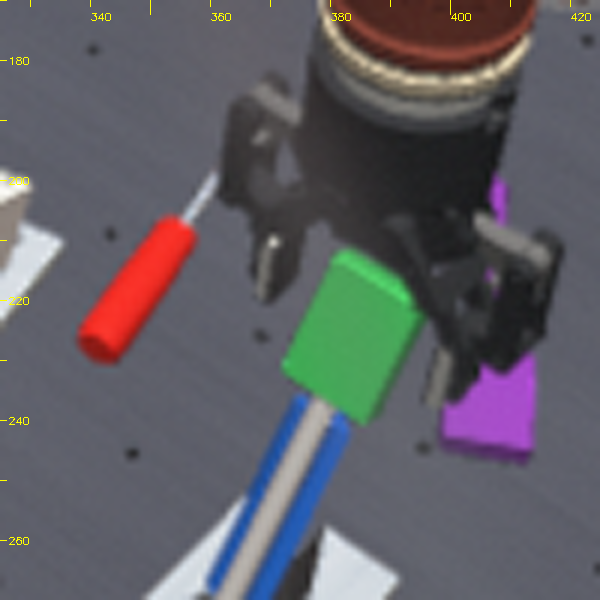

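```bash
python3 -m crank '[{"x":0,"y":0,"z":0,"roll":0},{"x":0,"y":0,"z":0,"roll":0},{"x":0,"y":0,"z":0,"roll":0},{"x":0,"y":0,"z":0,"roll":0},{"x":0,"y":0,"z":0,"roll":0}]' 0.9 70
python3 - <<'E'
from plan import *
d=cam("scene");crop(d,325,170,425,300,6,"s13.png")
E
```

```text
t: 10.85
tool_pos: [0.4872, 0.1988, 0.1625]
tool_rot: [-0.042, 3.139, -0.001]
contact_force: [-1.7, -1.3, 5.7]
opening: 0.0431
```

View pics/s13.png

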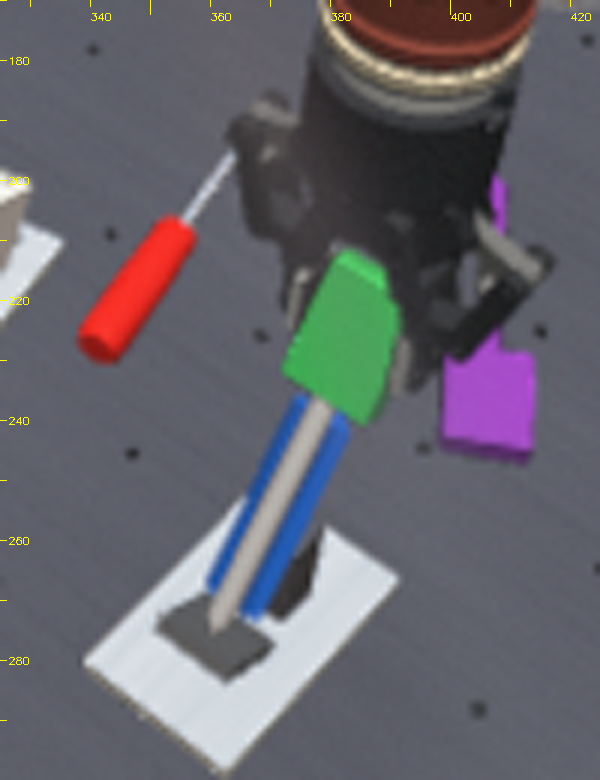

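```bash
python3 -m crank '[{"x":0.1,"y":0,"z":-0.2,"roll":0},{"x":0.2,"y":0,"z":-0.4,"roll":0},{"x":0.22,"y":0,"z":-0.45,"roll":0},{"x":0.22,"y":0,"z":-0.45,"roll":0},{"x":0.22,"y":0,"z":-0.45,"roll":0},{"x":0,"y":0,"z":-0.5,"roll":0},{"x":0,"y":0,"z":0,"roll":0}]'
python3 - <<'E'
from plan import *
d=cam("scene");crop(d,305,100,435,240,5,"s14.png");d=cam("top");crop(d,205,110,405,230,4,"t14.png")
E
```

```text
t: 11.78
tool_pos: [0.4294, 0.1979, 0.3105]
tool_rot: [-0.043, 3.137, 0.003]
contact_force: [-0.2, 0.4, -1.5]
opening: 0.0433
```

View pics/s14.png

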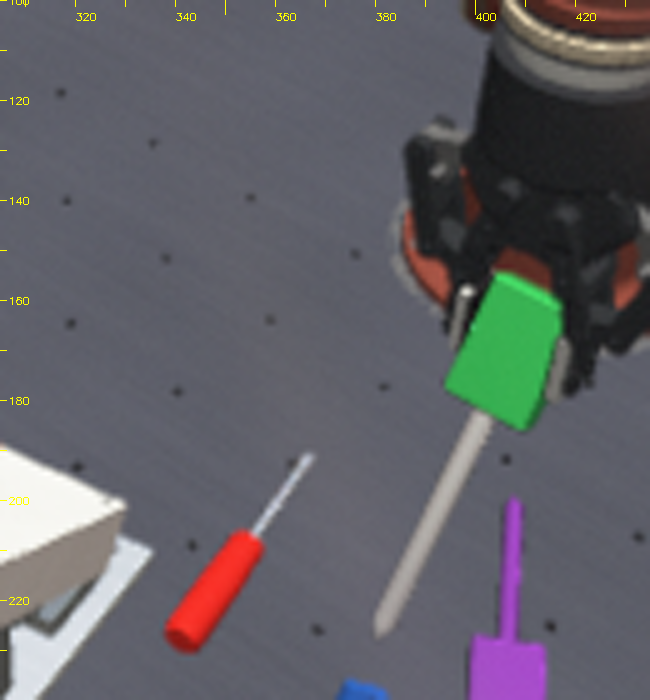

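View pics/t14.png

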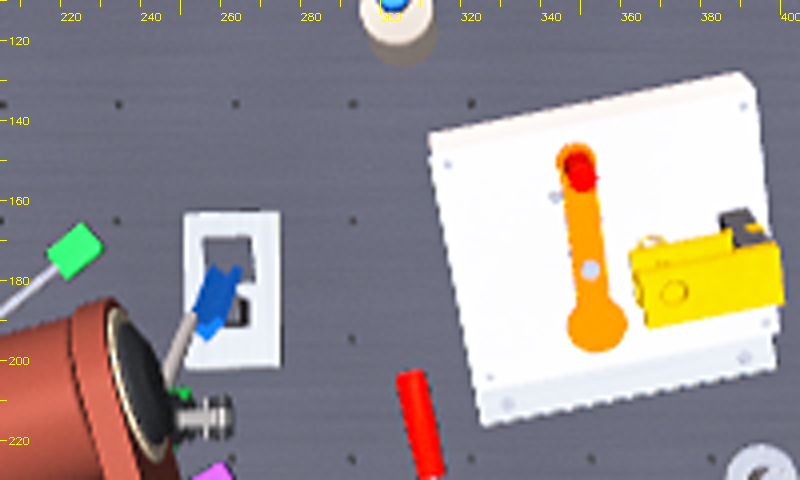

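```bash
cat > fit2.py <<'E'
from plan import *
S=cam("scene");P=cam("top")
t=lambda l,X,Y:('t',l,(X+.5)/7-.5+305,(Y+.5)/7-.5+120)
s=lambda l,X,Y:('s',l,(X+.5)/6-.5+215,(Y+.5)/6-.5+140)
H=[t((110,150,-45),50,162),t((110,-90,-45),597,57),t((110,-90,0),620,85),t((-22,23,87),430,505),t((-22,-76,87),672,460),t((22,-76,87),660,352),t((0,50,10),333,402),t((0,0,87),478,440),t((0,0,87),478,440),
s((110,-90,0),50,245),s((110,150,0),486,462),s((-90,150,0),691,365),s((110,150,-45),460,556),s((110,-90,-45),34,338),s((-22,23,87),452,122),s((22,23,75),400,158),s((22,23,38),378,231),s((0,50,10),437,298)]
def res(p):
    r=[]
    for n,l,u,v in H:
        w=p[:3]+rz(p[3])@T@(np.array(l)/1000)
        r+=list(proj(S if n=='s' else P,w)[0]-[u,v])
    return np.array(r)
for fz in(0,1):
    f=least_squares(lambda p:np.r_[res(p),fz*1000*(p[2]-.12)],HP,loss='soft_l1');print(f.x.round(4))
    for h,r in zip(H,res(f.x).reshape(-1,2)): print(h[0],h[1],r.round(1))
# rod prediction
c=np.array([.4304,.1976,.3092]);ax=(rz(.03)@T)[:,2]
for k in(S,P): print("tip",proj(k,c-.155*ax)[0],"grip",proj(k,c)[0])
E
python3 fit2.py; python3 - <<'E'
from h import *
crop(cam("scene"),360,145,430,235,8,"s15.png");crop(cam("top"),230,175,290,235,10,"t15.png")
E
```

```text
[ 0.5619 -0.1388  0.1198  0.1978]
t (110, 150, -45) [-0.3  0.1]
t (110, -90, -45) [-0.6 -0.6]
t (110, -90, 0) [-0.2 -0.3]
t (-22, 23, 87) [0.2 0. ]
t (-22, -76, 87) [-0.4 -0.3]
t (22, -76, 87) [-0.1  1.2]
t (0, 50, 10) [-0.3 -0.9]
t (0, 0, 87) [0.3 0.9]
t (0, 0, 87) [0.3 0.9]
s (110, -90, 0) [0.2 0.1]
s (110, 150, 0) [-0.2 -0.2]
s (-90, 150, 0) [ 0.3 -0.1]
s (110, 150, -45) [-0.2 -0.2]
s (110, -90, -45) [-0.  -0.5]
s (-22, 23, 87) [0.  0.3]
s (22, 23, 75) [-0.7  0. ]
s (22, 23, 38) [-0.2  0.2]
s (0, 50, 10) [-0.3  0.4]
[ 0.562  -0.1387  0.12    0.1977]
t (110, 150, -45) [-0.3  0.1]
t (110, -90, -45) [-0.6 -0.6]
t (110, -90, 0) [-0.2 -0.3]
t (-22, 23, 87) [0.2 0. ]
t (-22, -76, 87) [-0.4 -0.3]
t (22, -76, 87) [-0.1  1.2]
t (0, 50, 10) [-0.3 -0.9]
t (0, 0, 87) [0.3 0.9]
t (0, 0, 87) [0.3 0.9]
s (110, -90, 0) [0.2 0.1]
s (110, 150, 0) [-0.2 -0.3]
s (-90, 150, 0) [ 0.3 -0.1]
s (110, 150, -45) [-0.2 -0.2]
s (110, -90, -45) [-0.  -0.6]
s (-22, 23, 87) [0.  0.2]
s (22, 23, 75) [-0.7  0. ]
s (22, 23, 38) [-0.2  0.2]
s (0, 50, 10) [-0.3  0.4]
tip [379.9036167  226.94783157] grip [406.96974975 170.02319504]
tip [252.88737666 187.98074001] grip [242.8418855  214.22268966]
```

View pics/s15.png

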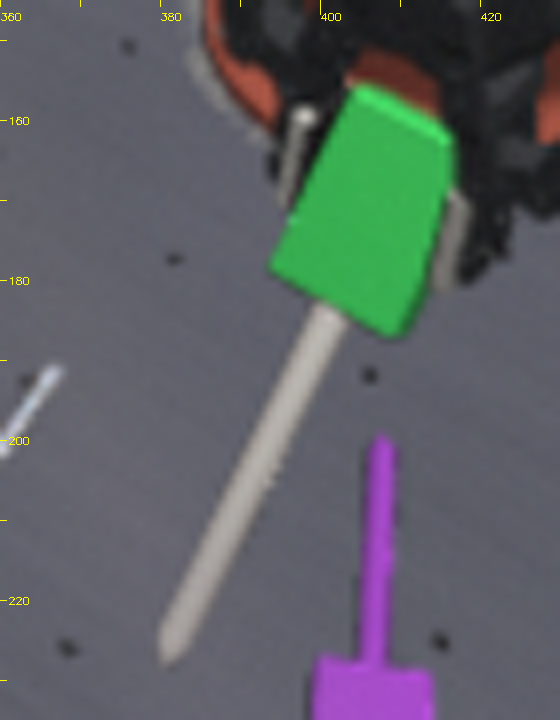

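View pics/t15.png

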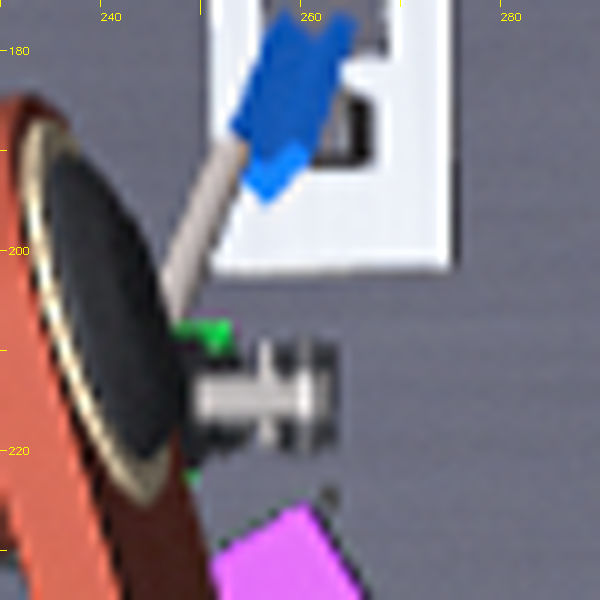

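```bash
sed -i 's/^HP=.*/HP=np.array([.562,-.1387,.12,.1977]);RP=np.array([.4882,.1985,.1612,.03])/' plan.py; python3 -m crank '[{"x":0,"y":0,"z":-0.6,"roll":-0.7},{"x":0,"y":0,"z":-0.4,"roll":-0.73},{"x":0,"y":0,"z":0,"roll":0}]'
python3 - <<'E'
from plan import *
delta(port([0,0,155+117])+[-.001,0,.0013])
E
```

```text
t: 12.45
tool_pos: [0.4295, 0.1976, 0.3696]
tool_rot: [-0.309, 3.124, 0.001]
contact_force: [-0.3, 0.2, -1.3]
opening: 0.0426
 delta units tool xyz [ 1.217 -5.926  0.207] tgt [ 0.4276 -0.1654  0.3569] yaw 101.31
```

```bash
python3 -m crank '[{"x":0.15,"y":-0.5,"z":0,"roll":0},{"x":0.15,"y":-0.8,"z":0,"roll":0},{"x":0.15,"y":-0.8,"z":0,"roll":0},{"x":0.15,"y":-0.8,"z":0,"roll":0},{"x":0.15,"y":-0.8,"z":0,"roll":0},{"x":0.15,"y":-0.8,"z":0,"roll":0},{"x":0.15,"y":-0.8,"z":0,"roll":0},{"x":0.15,"y":-0.6,"z":0,"roll":0},{"x":0,"y":0,"z":0,"roll":0},{"x":0,"y":0,"z":0,"roll":0}]'
python3 - <<'E'
from plan import *
delta(port([0,0,155+117])+[-.001,0,.0013])
S=cam("scene");P=cam("top");crop(S,230,80,330,190,7,"s16.png");crop(P,320,120,420,220,7,"t16.png")
o,p,R,y=state();c=p+[.001,0,-.0013];tip=c-.155*(rz(np.radians(y)-np.pi/2)@T)[:,2]
for k in(S,P): print("pred tip",proj(k,tip)[0],"eye",proj(k,port([0,0,87]))[0])
E
```

```text
t: 13.7
tool_pos: [0.4278, -0.1633, 0.3666]
tool_rot: [0.31, -3.124, -0.003]
contact_force: [0.1, 0.0, -1.0]
opening: 0.0428
 delta units tool xyz [ 0.008 -0.034  0.162] tgt [ 0.4276 -0.1654  0.3569] yaw 101.32
pred tip [281.94011674 145.56316122] eye [279.1672424  158.12383946]
pred tip [374.79678663 187.34638276] eye [373.15684757 183.3269227 ]
```

View pics/s16.png

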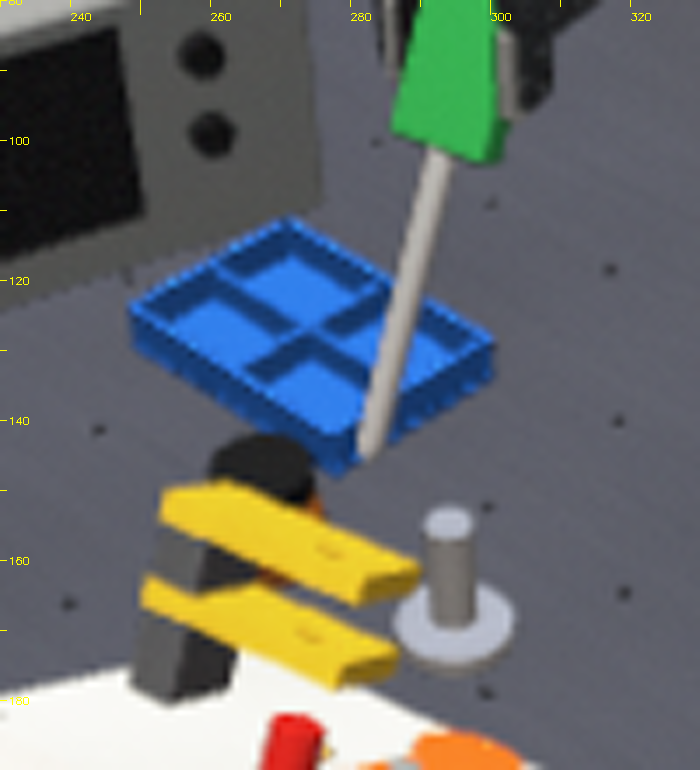

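View pics/t16.png

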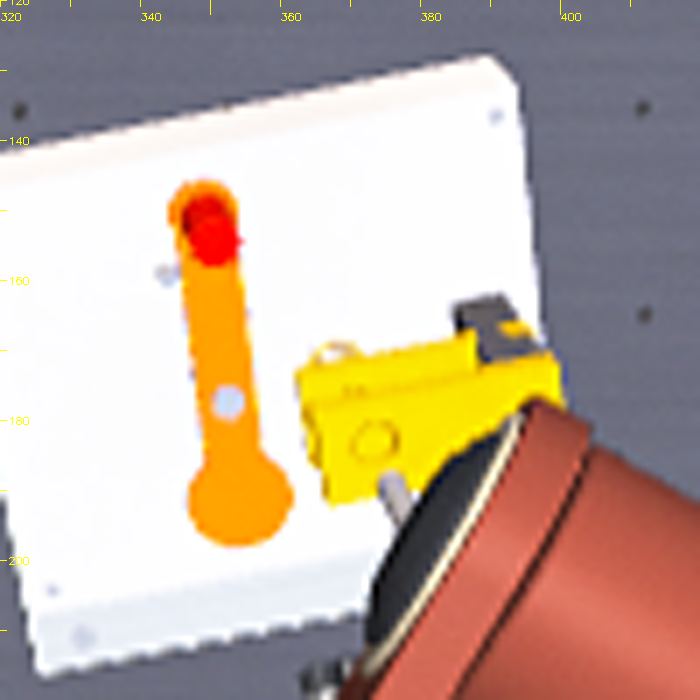

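```bash
python3 - <<'E'
from plan import *
P=cam("top");crop(P,358,165,402,200,16,"t17.png");S=cam("scene");crop(S,250,140,300,180,14,"s17.png")
# predicted ellipses
im=cv2.imread("pics/t17.png");
a=np.linspace(0,6.28,60)
for im_n,d,x0,y0,s in(("t17",P,358,165,16),("s17",S,250,140,14)):
    im=cv2.imread(f"pics/{im_n}.png")
    for r,z in((12,87),(9,84)):
        q=(proj(d,np.array([port([r*np.cos(t),r*np.sin(t),z]) for t in a]))-[x0,y0]+.5)*s
        cv2.polylines(im,[q.astype(int)],True,(255,0,0),1)
    q=(proj(d,np.array([port(v) for v in((22,23,87),(-22,23,87),(-22,-76,87),(22,-76,87))]))-[x0,y0]+.5)*s
    cv2.polylines(im,[q.astype(int)],True,(255,0,255),1)
    cv2.imwrite(f"pics/{im_n}o.png",im)
E
```

```text
(no output)
```

View pics/t17o.png

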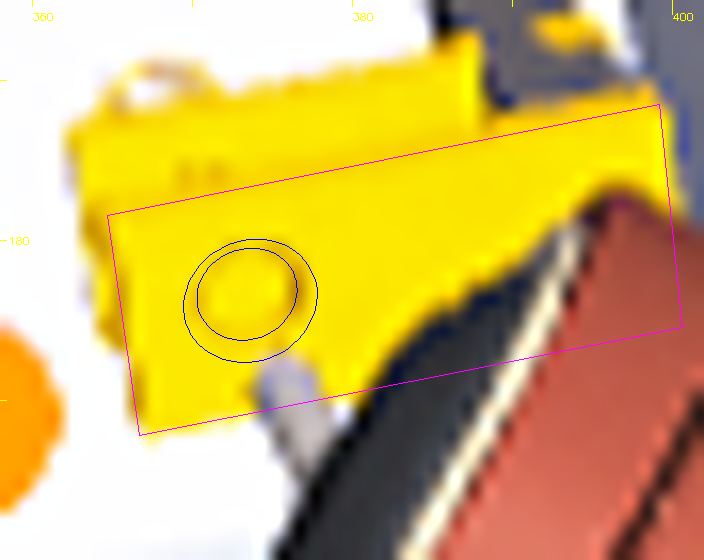

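View pics/s17o.png

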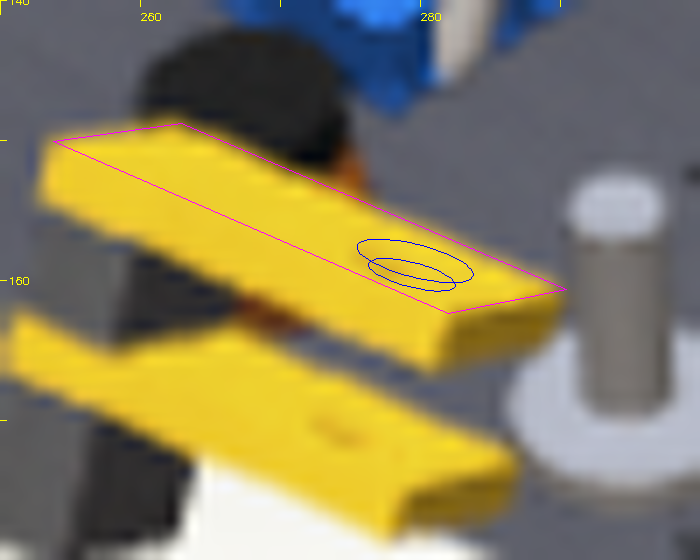

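```bash
python3 -m crank '[{"x":-0.01,"y":-0.035,"z":0.16,"roll":0},{"x":0,"y":0,"z":0,"roll":0}]'
python3 - <<'E'
from plan import *
o,p,R,y=state()
delta(port([.5,0,155+95])+[-.001,0,.0013]);delta(port([.5,0,155+70])+[-.001,0,.0013])
E
```

```text
t: 14.15
tool_pos: [0.4288, -0.1653, 0.3572]
tool_rot: [0.312, -3.124, -0.002]
contact_force: [0.6, 0.5, -1.7]
opening: 0.0429
 delta units tool xyz [-0.172  0.002  0.318] tgt [ 0.4389 -0.1632  0.3381] yaw 101.39
 delta units tool xyz [-0.381  0.001  0.679] tgt [ 0.4511 -0.1607  0.3164] yaw 101.39
```

```bash
python3 -m crank '[{"x":-0.09,"y":0,"z":0.16,"roll":0},{"x":-0.08,"y":0,"z":0.158,"roll":0},{"x":0,"y":0,"z":0,"roll":0}]'
python3 - <<'E'
from plan import *
P=cam("top");crop(P,358,165,402,200,16,"t18.png");S=cam("scene");crop(S,250,120,310,180,11,"s18.png")
delta(port([.5,0,155+70])+[-.001,0,.0013])
E
```

```text
t: 14.52
tool_pos: [0.4389, -0.1634, 0.3378]
tool_rot: [0.312, -3.124, -0.003]
contact_force: [0.0, 0.2, -2.0]
opening: 0.0432
 delta units tool xyz [-0.207  0.01   0.38 ] tgt [ 0.4511 -0.1607  0.3164] yaw 101.38
```

View pics/t18.png

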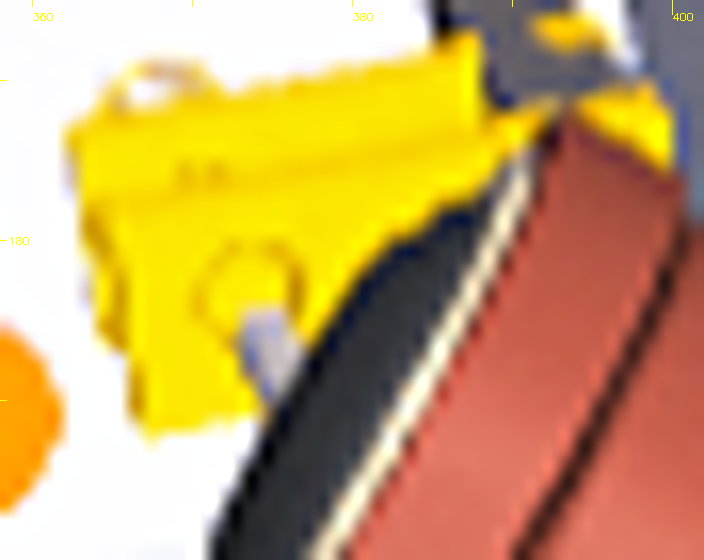

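View pics/s18.png

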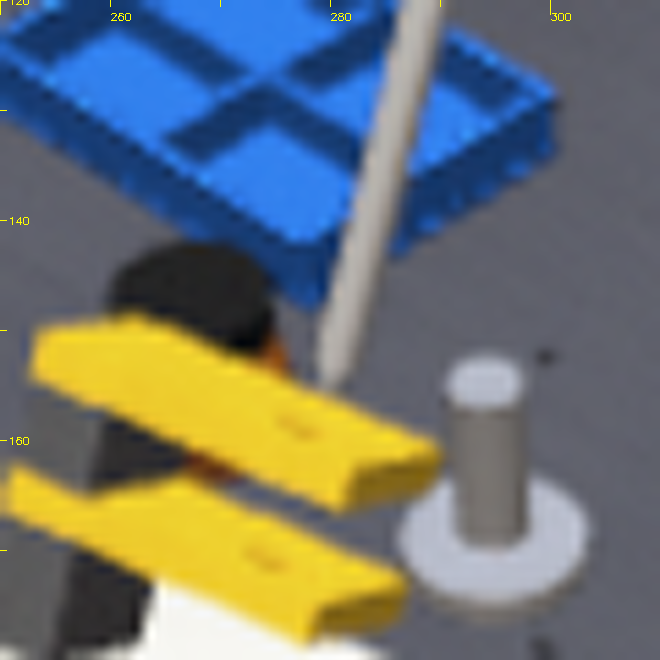

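```bash
python3 - <<'E'
from plan import *
P=cam("top");S=cam("scene")
for z in(92,95,98):
  print(z,[proj(k,port([x,0,z]))[0].round(1) for x in(0,-3) for k in(S,P)])
f=lambda q:np.r_[proj(S,port(q))[0]-[279.6,154.6],proj(P,port(q))[0]-[373.8,183.9]]
r=least_squares(f,[0,0,95.]);print(r.x,r.fun)
E
```

```text
92 [array([279.6, 156.5]), array([373.5, 184.1]), array([280.2, 156.4]), array([373.6, 185. ])]
95 [array([279.8, 155.5]), array([373.7, 184.5]), array([280.4, 155.4]), array([373.8, 185.4])]
98 [array([280.1, 154.5]), array([373.9, 184.9]), array([280.7, 154.4]), array([374.1, 185.9])]
[ 3.11013702  0.17806707 97.97667052] [-0.08526683 -0.00763733 -0.06102978  0.06027417]
```

```bash
python3 -m crank '[{"x":-0.06,"y":0.005,"z":0.13,"roll":0},{"x":-0.07,"y":0.005,"z":0.13,"roll":0},{"x":-0.065,"y":0,"z":0.125,"roll":0},{"x":0,"y":0,"z":0,"roll":0}]'
python3 - <<'E'
from plan import *
P=cam("top");crop(P,358,165,402,200,16,"t19.png");S=cam("scene");crop(S,250,120,310,180,11,"s19.png")
for z in(70,57,45):delta(port([-.5,0,155+z])+[-.001,0,.0013])
E
```

```text
t: 15.22
tool_pos: [0.4503, -0.1606, 0.315]
tool_rot: [0.312, -3.124, -0.002]
contact_force: [-0.5, -0.1, -2.4]
opening: 0.0427
 delta units tool xyz [ 0.003 -0.     0.006] tgt [ 0.4503 -0.1609  0.3159] yaw 101.37
 delta units tool xyz [-0.105 -0.     0.193] tgt [ 0.4566 -0.1596  0.3046] yaw 101.37
 delta units tool xyz [-0.205 -0.     0.367] tgt [ 0.4625 -0.1584  0.2943] yaw 101.37
```

View pics/s19.png

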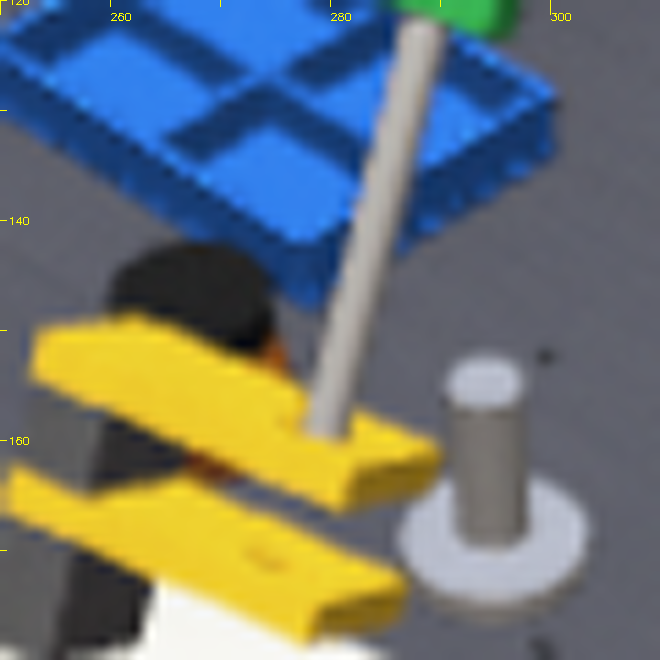

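View pics/t19.png

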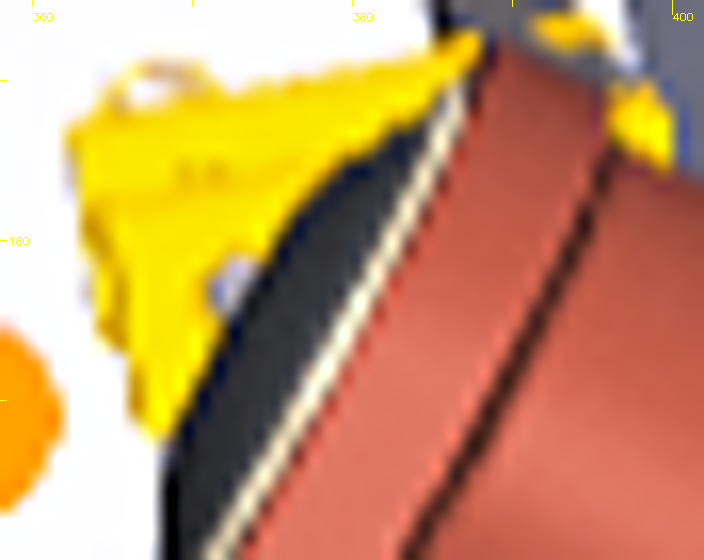

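```bash
python3 -m crank '[{"x":-0.055,"y":0,"z":0.095,"roll":0},{"x":-0.05,"y":0,"z":0.09,"roll":0},{"x":-0.05,"y":0,"z":0.09,"roll":0},{"x":-0.05,"y":0,"z":0.09,"roll":0},{"x":0,"y":0,"z":0,"roll":0}]'
python3 - <<'E'
from plan import *
S=cam("scene");crop(S,250,120,310,190,11,"s20.png")
for z in(45,32,20):delta(port([-.5,0,155+z])+[-.001,0,.0013])
E
```

```text
t: 15.95
tool_pos: [0.4624, -0.1582, 0.2937]
tool_rot: [0.312, -3.125, -0.001]
contact_force: [-0.6, 0.6, -1.6]
opening: 0.0428
 delta units tool xyz [-0.001 -0.001 -0.002] tgt [ 0.4625 -0.1584  0.2943] yaw 101.38
 delta units tool xyz [-0.109 -0.002  0.186] tgt [ 0.4689 -0.1571  0.283 ] yaw 101.38
 delta units tool xyz [-0.209 -0.002  0.359] tgt [ 0.4748 -0.156   0.2726] yaw 101.38
```

View pics/s20.png

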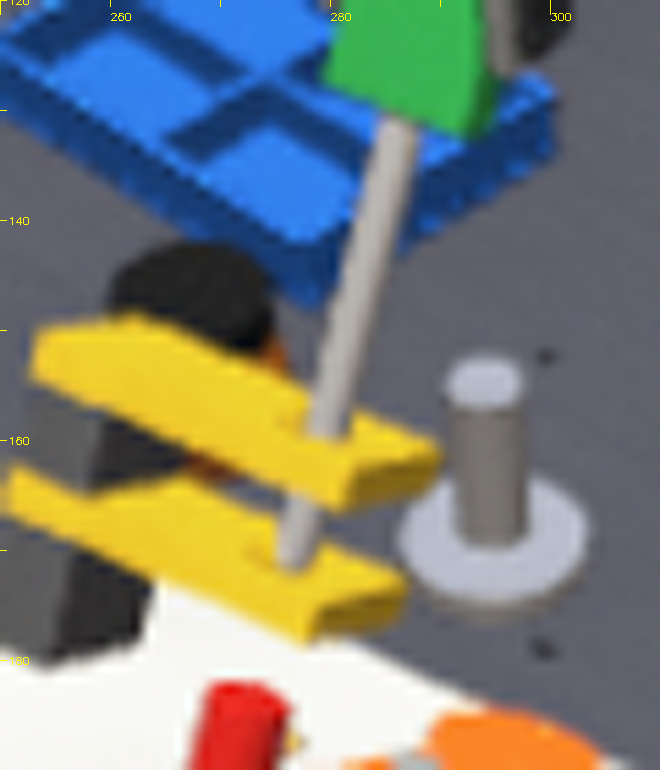

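```bash
python3 -m crank '[{"x":-0.052,"y":0,"z":0.09,"roll":0},{"x":-0.052,"y":0,"z":0.09,"roll":0},{"x":-0.052,"y":0,"z":0.09,"roll":0},{"x":-0.052,"y":0,"z":0.09,"roll":0},{"x":-0.052,"y":0,"z":0.09,"roll":0},{"x":-0.052,"y":0,"z":0.09,"roll":0},{"x":0,"y":0,"z":0,"roll":0}]'
python3 - <<'E'
from plan import *
S=cam("scene");crop(S,250,120,310,190,11,"s21.png")
for z in(8,-5,-20,-35):delta(port([-.5,0,155+z])+[-.001,0,.0013])
E
```

```text
t: 16.88
tool_pos: [0.4807, -0.1546, 0.2614]
tool_rot: [0.311, -3.125, -0.001]
contact_force: [0.3, -0.9, -2.4]
opening: 0.0428
 delta units tool xyz [ 0.003 -0.001 -0.007] tgt [ 0.4807 -0.1548  0.2622] yaw 101.38
 delta units tool xyz [-0.106 -0.001  0.181] tgt [ 0.487  -0.1535  0.251 ] yaw 101.38
 delta units tool xyz [-0.231 -0.002  0.397] tgt [ 0.4944 -0.152   0.238 ] yaw 101.38
 delta units tool xyz [-0.356 -0.002  0.614] tgt [ 0.5017 -0.1506  0.225 ] yaw 101.38
```

View pics/s21.png

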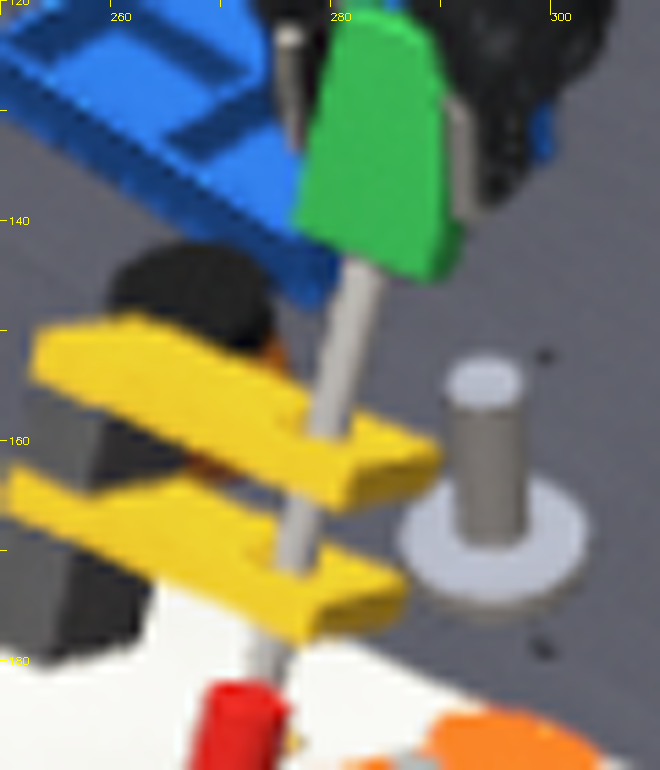

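```bash
python3 -m crank '[{"x":-0.047,"y":0,"z":0.08,"roll":0},{"x":-0.047,"y":0,"z":0.08,"roll":0},{"x":-0.047,"y":0,"z":0.08,"roll":0},{"x":0,"y":0,"z":0,"roll":0}]'
python3 -m crank '[{"x":-0.047,"y":0,"z":0.08,"roll":0},{"x":-0.047,"y":0,"z":0.08,"roll":0},{"x":-0.047,"y":0,"z":0.08,"roll":0},{"x":0,"y":0,"z":0,"roll":0}]'
python3 -m crank '[{"x":-0.035,"y":0,"z":0.06,"roll":0},{"x":0,"y":0,"z":0,"roll":0}]'
python3 - <<'E'
from plan import *
S=cam("scene");crop(S,250,110,310,180,11,"s22.png")
for z in(-30,-38):delta(port([-.5,0,155+z])+[-.001,0,.0013])
E
```

```text
t: 17.42
tool_pos: [0.4891, -0.1529, 0.2469]
tool_rot: [0.311, -3.125, -0.001]
contact_force: [-1.0, -0.8, -2.1]
opening: 0.0431
t: 17.92
tool_pos: [0.4974, -0.1512, 0.2326]
tool_rot: [0.311, -3.125, -0.001]
contact_force: [0.2, -0.2, -1.7]
opening: 0.043
t: 18.18
tool_pos: [0.4995, -0.151, 0.2293]
tool_rot: [0.311, -3.126, -0.0]
contact_force: [-1.0, -1.0, -2.9]
opening: 0.0429
 delta units tool xyz [ 0.003 -0.001  0.002] tgt [ 0.4993 -0.1511  0.2293] yaw 101.37
 delta units tool xyz [-0.064 -0.001  0.117] tgt [ 0.5032 -0.1503  0.2224] yaw 101.37
```

View pics/s22.png

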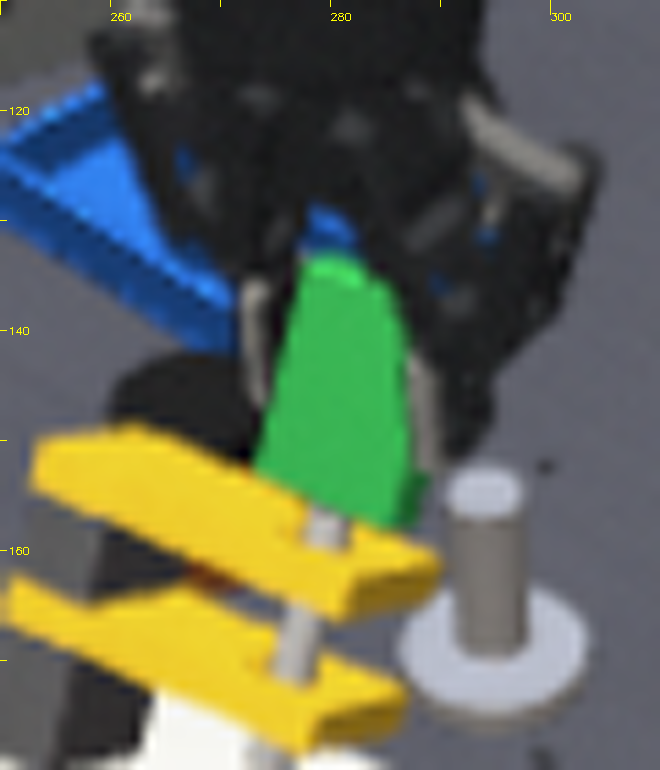

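Handle's lower end is about 8 mm off the upper eye (scene ~(279,157)). Small steps until contact.

```bash
python3 -m crank '[{"x":-0.02,"y":0,"z":0.035,"roll":0},{"x":-0.02,"y":0,"z":0.035,"roll":0},{"x":0,"y":0,"z":0,"roll":0}]'
python3 -m crank '[{"x":-0.017,"y":0,"z":0.03,"roll":0},{"x":0,"y":0,"z":0,"roll":0}]'
python3 - <<'E'
from plan import *
S=cam("scene");crop(S,250,110,310,180,11,"s23.png")
E
```

```text
t: 18.6
tool_pos: [0.5019, -0.1506, 0.2252]
tool_rot: [0.311, -3.126, -0.0]
contact_force: [0.4, -1.3, -2.6]
opening: 0.0433
t: 18.85
tool_pos: [0.5029, -0.1504, 0.2235]
tool_rot: [0.311, -3.126, 0.0]
contact_force: [-2.0, -1.7, -4.0]
opening: 0.0428
```

View pics/s23.png

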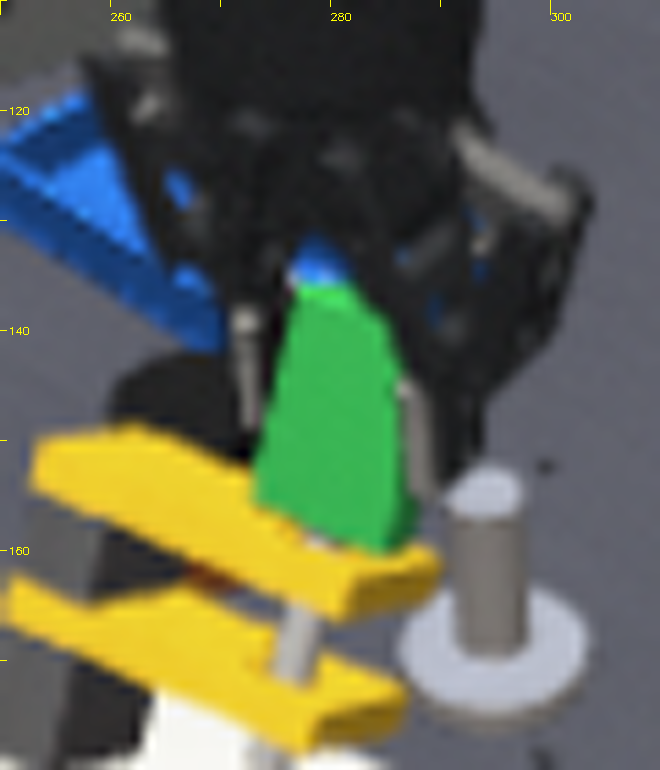

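```bash
python3 -m crank '[{"x":-0.012,"y":0,"z":0.02,"roll":0},{"x":0,"y":0,"z":0,"roll":0}]'
python3 -m crank '[{"x":-0.012,"y":0,"z":0.02,"roll":0},{"x":0,"y":0,"z":0,"roll":0}]'
python3 -m crank '[{"x":-0.012,"y":0,"z":0.02,"roll":0},{"x":0,"y":0,"z":0,"roll":0}]'
python3 - <<'E'
from plan import *
S=cam("scene");crop(S,250,110,310,180,11,"s24.png")
E
```

```text
t: 19.15
tool_pos: [0.5035, -0.1503, 0.2224]
tool_rot: [0.311, -3.126, 0.0]
contact_force: [-2.4, -1.8, -1.8]
opening: 0.0433
t: 19.4
tool_pos: [0.5041, -0.1502, 0.2214]
tool_rot: [0.311, -3.126, 0.0]
contact_force: [-2.9, -1.6, -0.7]
opening: 0.0429
t: 19.65
tool_pos: [0.5042, -0.1502, 0.2214]
tool_rot: [0.311, -3.124, 0.001]
contact_force: [-8.4, -1.3, 5.4]
opening: 0.0431
```

View pics/s24.png

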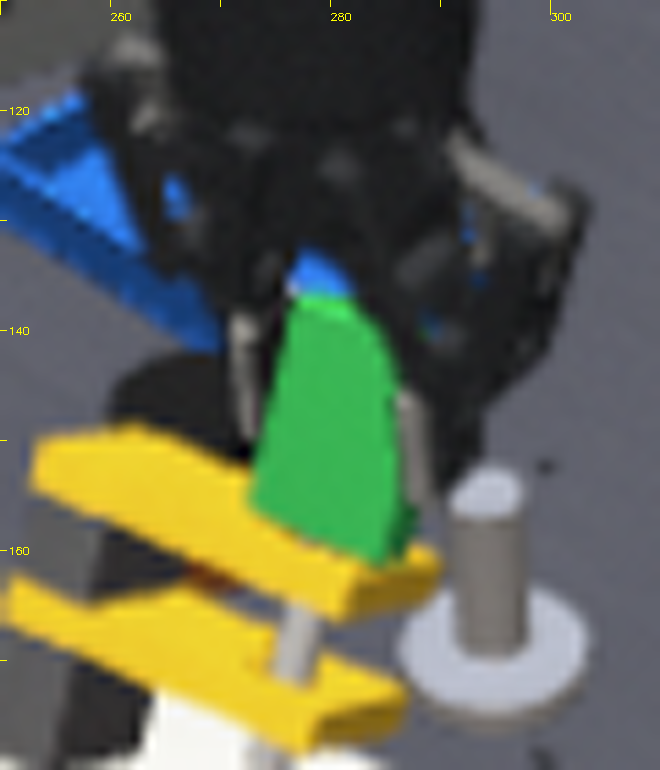

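```bash
python3 -m crank '[{"x":0,"y":0,"z":0,"roll":0},{"x":0,"y":0,"z":0,"roll":0},{"x":0,"y":0,"z":0,"roll":0},{"x":0,"y":0,"z":0,"roll":0}]' 0.25
python3 - <<'E'
from plan import *
S=cam("scene");crop(S,240,100,310,190,9,"s25.png")
E
```

```text
t: 20.2
tool_pos: [0.5051, -0.1498, 0.2201]
tool_rot: [-0.311, 3.126, 0.0]
contact_force: [0.0, 0.8, 0.1]
opening: 0.0643
```

View pics/s25.png

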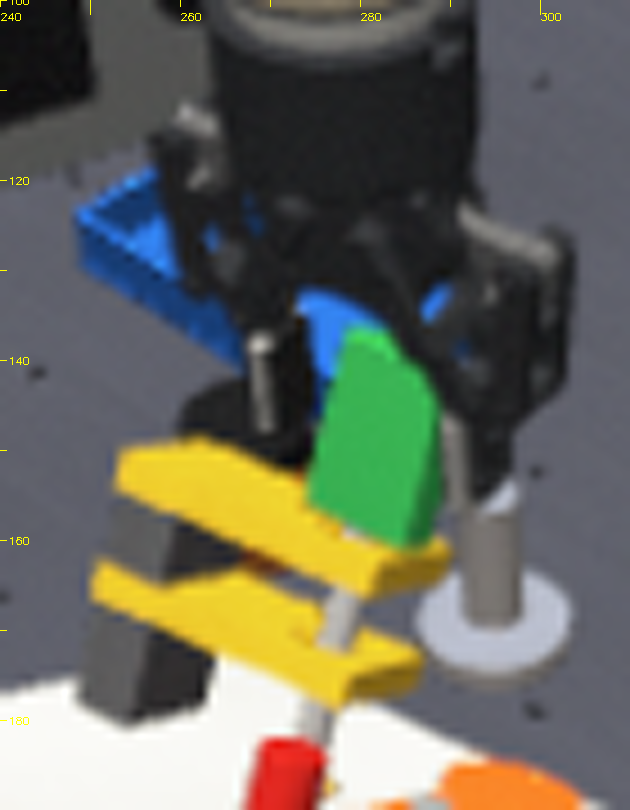

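```bash
python3 -m crank '[{"x":0,"y":0,"z":-0.2,"roll":0},{"x":0,"y":0,"z":-0.4,"roll":0},{"x":0,"y":0,"z":-0.8,"roll":0},{"x":0.5,"y":0,"z":-0.8,"roll":0},{"x":0.8,"y":0,"z":0,"roll":0},{"x":0,"y":0,"z":0,"roll":0},{"x":0,"y":0,"z":0,"roll":0}]'
python3 - <<'E'
from plan import *
S=cam("scene");crop(S,230,110,310,200,8,"s26.png");P=cam("top");crop(P,320,130,420,230,6,"t26.png")
cv2.imwrite("pics/sf.png",S["img"][:,:,::-1])
c=port([0,0,117]);
for k in(S,P):print(proj(k,[port([0,0,z]) for z in(147,117,87,62,30)]).round(1).tolist())
E
```

```text
t: 21.12
tool_pos: [0.4287, -0.1653, 0.3526]
tool_rot: [-0.311, 3.125, -0.0]
contact_force: [-0.6, -0.5, 0.4]
opening: 0.0641
[[284.2, 137.8], [281.7, 148.1], [279.2, 158.1], [277.1, 166.4], [274.6, 176.7]]
[[377.6, 192.5], [375.3, 187.8], [373.2, 183.3], [371.4, 179.8], [369.3, 175.4]]
```

View pics/s26.png

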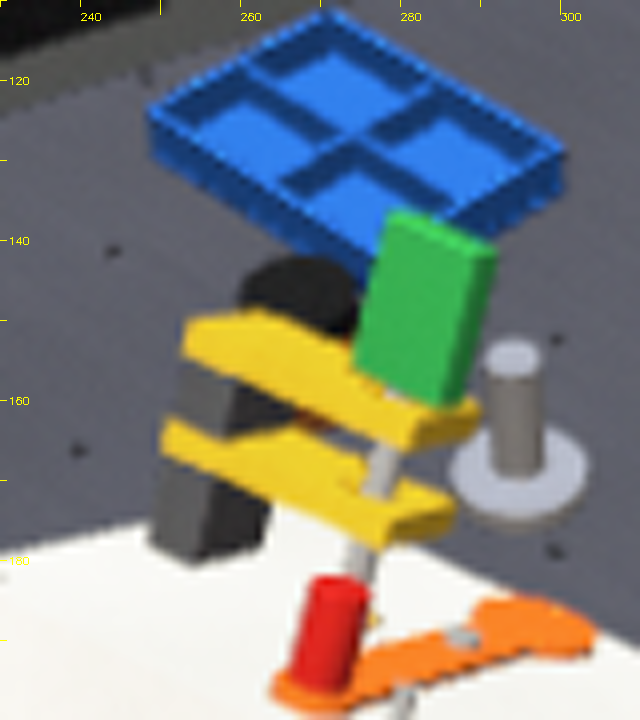

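View pics/t26.png

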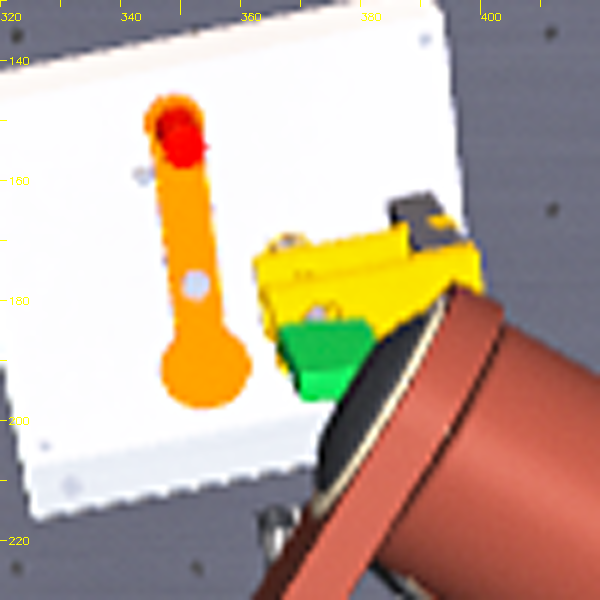

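View pics/sf.png

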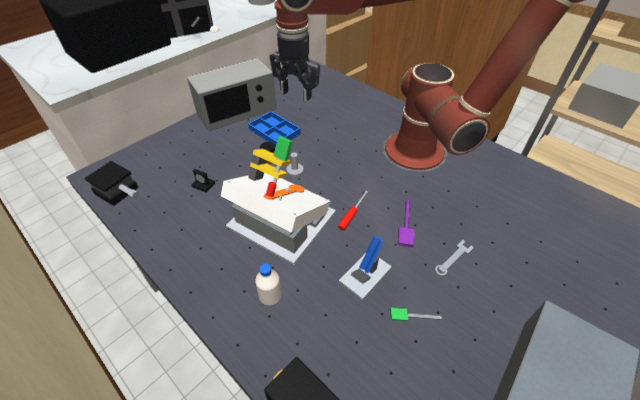

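```bash
python3 - <<'E'
from ov import *
from plan import HP,proj
h=HP
B=[(h,(-8,-22,87),(8,22,147),(0,0,255)),(h,(-6,-6,-38),(6,6,87),(255,0,255))]
ov("scene",250,125,310,185,11,B,"os3.png");ov("top",350,165,400,205,14,B,"ot3.png")
E
```

```text
(no output)
```

View pics/os3.png

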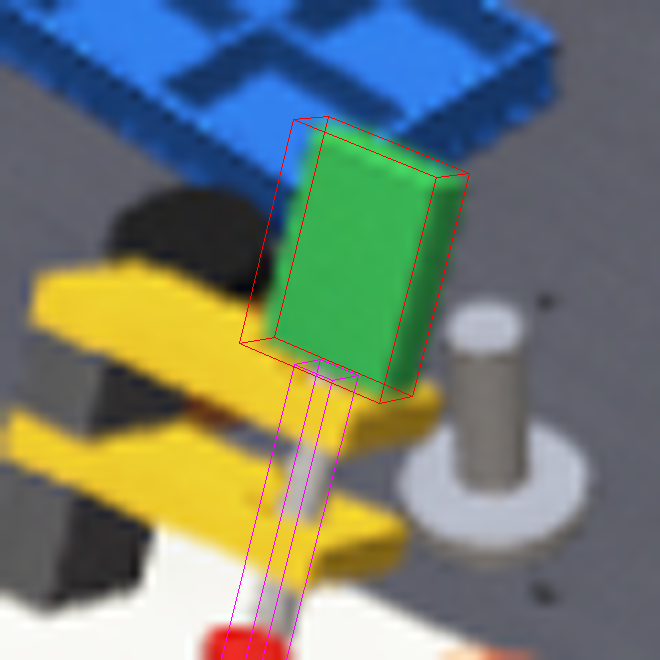

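View pics/ot3.png

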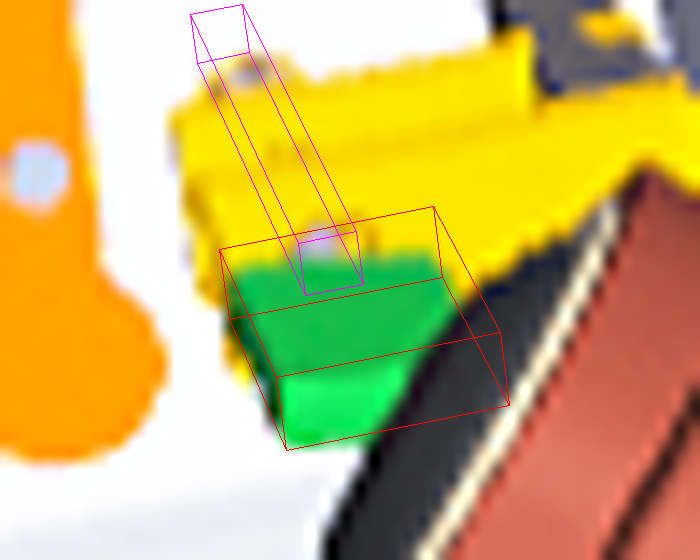

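```bash
python3 -m crank '[{"x":0,"y":0,"z":0,"roll":0},{"x":0,"y":0,"z":0,"roll":0}]'; python3 - <<'E'
from station import ctrl
print(ctrl.finish_job())
E
```

```text
t: 21.58
tool_pos: [0.4287, -0.1652, 0.3518]
tool_rot: [0.312, -3.126, -0.001]
contact_force: [0.2, -0.3, 0.9]
opening: 0.0641
the job is handed in; nothing more can be done
None
```

The dust cover is swung to its stop, and the green-handled rod is through both eyes and in the port. I released it and handed the job in at about 21.6 s; no verdict was reported.

- **Cover:** I gripped the red knob lightly and took it round its arc until about 14 N pushed back. The pictures show the cover arm against its stop pin and the port clear.
- **Rod:** I lifted it out along the cradle's slope and lowered it in small steps through both eyes. When the handle met the upper eye, the force changed by about 10 N, at the height predicted for home. I then let go and backed off.
- **Last checks:** In both views the lower end of the handle sits on the upper eye to about a pixel (roughly 3 mm). That puts the tip about 38 mm inside the port, though I inferred this from the fit and did not see the tip. The gripper was clear with near-zero force. The bystanders look unmoved in the scene view, judged by eye only.
- **What disagreed:**
  - After release the handle had twisted roughly 10° about its own axis. This does not affect the fit.
  - Just before entry, one image estimate put the tip about 3 mm off the axis up the slope. It went in without resistance after a 1 mm correction.

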